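# Plug the hopper slot with the spacer that just fits, then fill it

### The job

Close the feed hopper's clean-out slot before filling it: starting with the thinnest spacer plate and going up one by one in thickness, try how each slides flat along the bench, nose first, about 3 to 4 cm in under the gate plate, until one stops against it or none is left, and leave the thickest one that goes in sitting there; the other spacers end up lying flat on the bench away from the slot. Lay every black duct foot lying loose in front into the hopper's lowered tip tray and, with the slot closed, lift the tray by its handle so that all of them slide into the hopper, then lower the tray again. Leave the gate plate hanging where it is and do not knock any glue bottle over.

Things in the scene. Friction and masses are not known exactly. Their poses are not given: they have to be found in the camera images.
- hopper: fixed open-topped sheet-metal hopper 140 (x) by 150 (y) mm on the bench. Origin: centre of its footprint. Its front, with the clean-out slot, faces its -x, front face at x = -70 mm; front 95 mm high, other walls 115, right wall (-y) 150. Slot: 82 mm wide between cheeks, from the bench up to the gate plate's lower edge; the space behind it is empty. Inside 126 by 142 mm, sieve floor 34 mm above the bench. Tip tray on its left (+y) rim
- tray (a joint): hinge of the tip tray, rad: 0 = lowered (level, resting), grows as the handle is lifted, 1.3 = fully tipped into the hopper. Axis along hopper x. The tray weighs 0.35 kg, is slightly damped and falls back when let go; duct feet slide out at the latest by about 1.2.
- tray_hinge (a point): middle of the tray's hinge line: 78 mm left (+y) of the hopper's origin, 112 mm above the bench
- tray_handle (a point): middle of the tray's handle: round bar 10 mm thick, 90 mm long, parallel to the hinge (hopper x), 173 mm out from the hinge and, tray down, 18 mm above it (130 mm above the bench). 35 mm free between bar and tray wall. The bar can turn in the fingers as it is lifted in an arc round the hinge
- tray_floor (a point): centre of the tray's inner floor (moves with the tray), 116 mm above the bench when down; inside 124 mm along hopper x, 126 mm across, walls 30 mm high inside on three sides, open on the side to the hopper
- gate_q: one of three steel gate plates, 1.5 kg; exactly one hangs in guides in the hopper's front, the others are absent. Leave it in place. The gap under it is not given: 12 to 25 mm, to be found with the spacers. Origin: on the bench, middle of the clean-out slot, at the plate's front face, 10 mm behind the hopper's front; axes as the hopper's (+x = into it); plate 8 mm thick, top at 109 mm
- gate_p: one of three steel gate plates, 1.5 kg; exactly one hangs in guides in the hopper's front, the others are absent. Leave it in place. The gap under it is not given: 12 to 25 mm, to be found with the spacers. Origin: on the bench, middle of the clean-out slot, at the plate's front face, 10 mm behind the hopper's front; axes as the hopper's (+x = into it); plate 8 mm thick, top at 109 mm
- gate_r: one of three steel gate plates, 1.5 kg; exactly one hangs in guides in the hopper's front, the others are absent. Leave it in place. The gap under it is not given: 12 to 25 mm, to be found with the spacers. Origin: on the bench, middle of the clean-out slot, at the plate's front face, 10 mm behind the hopper's front; axes as the hopper's (+x = into it); plate 8 mm thick, top at 109 mm
- spacer_10: loose flat steel plate 10 mm thick, 110 mm long (x), 60 wide, 0.3 kg, flat on the bench. Origin: centre of underside; +x to the nose that goes under the gate. On the tail, at x = -38 mm, a black grip post 30 (x) by 24 (y) mm, top 70 mm above the underside; grip it at about 55 mm, fingertips above the plate. The right spacer has 2.5 mm to spare under the gate; the next thicker stops against it
- spacer_10_nose (a point): middle of the nose's lower edge of the 10 mm spacer, 55 mm ahead of its origin
- spacer_16: loose flat steel plate 16 mm thick, 110 mm long (x), 60 wide, 0.3 kg, flat on the bench. Origin: centre of underside; +x to the nose that goes under the gate. On the tail, at x = -38 mm, a black grip post 30 (x) by 24 (y) mm, top 70 mm above the underside; grip it at about 55 mm, fingertips above the plate. The right spacer has 2.5 mm to spare under the gate; the next thicker stops against it
- spacer_16_nose (a point): middle of the nose's lower edge of the 16 mm spacer, 55 mm ahead of its origin
- spacer_22: loose flat steel plate 22 mm thick, 110 mm long (x), 60 wide, 0.3 kg, flat on the bench. Origin: centre of underside; +x to the nose that goes under the gate. On the tail, at x = -38 mm, a black grip post 30 (x) by 24 (y) mm, top 70 mm above the underside; grip it at about 55 mm, fingertips above the plate. The right spacer has 2.5 mm to spare under the gate; the next thicker stops against it
- spacer_22_nose (a point): middle of the nose's lower edge of the 22 mm spacer, 55 mm ahead of its origin
- foot_1: chunky black moulded duct foot: flange 38 mm (its x) by 80 mm (its y), 8 mm thick, with a body 26 by 62 mm on it, 30 mm high in all, 60 g; origin: centre of the underside, z up. Lies on its flange on the bench at the start. Two or three are there, the others are absent. Take it by the body, across its x
- foot_2: chunky black moulded duct foot: flange 38 mm (its x) by 80 mm (its y), 8 mm thick, with a body 26 by 62 mm on it, 30 mm high in all, 60 g; origin: centre of the underside, z up. Lies on its flange on the bench at the start. Two or three are there, the others are absent. Take it by the body, across its x
- foot_3: chunky black moulded duct foot: flange 38 mm (its x) by 80 mm (its y), 8 mm thick, with a body 26 by 62 mm on it, 30 mm high in all, 60 g; origin: centre of the underside, z up. Lies on its flange on the bench at the start. Two or three are there, the others are absent. Take it by the body, across its x
- foot_4: chunky black moulded duct foot: flange 38 mm (its x) by 80 mm (its y), 8 mm thick, with a body 26 by 62 mm on it, 30 mm high in all, 60 g; origin: centre of the underside, z up. Lies on its flange on the bench at the start. Two or three are there, the others are absent. Take it by the body, across its x
- glue: bystander: glue bottle, 42 mm thick, 119 mm high, standing; origin at the centre of its underside, z is its axis

How it is judged:
By the outcome, as a careful person would: the job done as asked, in the order asked, and still so for the second after the job is handed in, with the robot touching nothing.
Of gate_q, gate_p, gate_r only 1 to 1 are there at a start; the rules pass over those that are not, and their reading is None.
Of foot_1, foot_2, foot_3, foot_4 only 2 to 3 are there at a start; the rules pass over those that are not, and their reading is None.
At some moment in a run one of spacer_10, spacer_16, spacer_22 may be knocked a few centimetres aside while the robot is not near it.
Once in a run the grip may slacken for a moment while it holds something.
It also fails if it takes over 210 s, if anything falls off the work surface, if the arm or the gripper's body presses on something with over 40 N, if the wrist force passes 120 N, or if a joint passes its speed limit or range.

### The arm

A 6-joint arm with a two-finger parallel gripper is mounted at the origin on a cart in front of the work surface, level with it; the furniture and walls round the work are solid. World frame = base frame: x ahead of the robot, y to its left, z up, the work surface at z = 0. Lengths are in m, angles in rad, forces in N, time in s.
With the tool pointing down it reaches from about 0.375 to 0.9 m from the base axis. Payload 3.1 kg.
Tool frame: the origin (TCP) lies on the centre line of the jaws, within the pads' length; the fingertips stand ahead of it and the grasp point (between the pads) is the TCP (arm.tips_ahead is the z of the fingertips in the tool frame, in m); z points along the fingers, y is the line along which they close (so a half turn about z gives the same grasp; the last joint's range is limited). The gripper opens to 87 mm and grips with 3 to 60 N. Pads are 19 mm wide; open, the fingers measure 117 mm over their backs; the gripper's body (75 mm by 190 mm) begins 51 mm behind the grasp point.
Start: joints at [1.145, 0.527, 1.433, -0, 1.181, -0.178], TCP at [0.153, 0.606, 0.242] pointing down, gripper open.
Joint ranges: [-3.08, 3.08], [-0.75, 2.2], [0.22, 2.44], [-1.43, 4.57], [0, 2.65], [-2.85, 2.85]. Speed limits (rad/s): [2.79, 2.79, 3.14, 3.14, 3.14, 3.14].

### API

Orientations are given as [roll, pitch, yaw] about the fixed x, y, z axes, in that order (R = Rz(yaw) Ry(pitch) Rx(roll)).
In Python, from plant import arm gives the robot as it stands.
- The arm moves only by the tool servo_tool, never from a script. Its argument "commands" is a list of rows, each a list of 7 numbers: the shift along the tool's x, y, z in mm, then the turn, a rotation vector about the tool's x, y, z in degrees, then the gripper's target within -1 to 1 (fully open at 1, half-way at 0, shut at -1). A call has 1 to 8 rows; each row shifts and turns the commanded pose from where the row before left it, along the tool's axes as they then stand; what a row does not reach is not made up. A row lasts 1/12 s, in which the tool goes at most 41.7 mm and 7.16 degrees, less where a joint would pass 70% of its speed; a pose out of reach is approached as far as the arm can. A call with a gripper value outside its range is refused whole. The fingers move at their own pace and stop on an object; "squeeze" is the grip in N (left out, the last holds). Time passes only in rows, so rows that do not move let the fingers close. It gives the time, the measured TCP pose, the force, the opening and the grip force at its end, in the units of the state.
- arm.read_state(): the state, without advancing time (a new reading comes with each control period).
- arm.get_image(name): name is "scene" or "top" or "wrist"; returns the picture (384x512x3 uint8, blue, green, red); there is no depth.
- arm.calibration(name): a dict with "intrinsics" (3x3 intrinsics, pixels), "R" (3x3) and "t" (3): a world point X has camera coordinates R X + t. Camera axes: x right, y down, z forward; pixel columns grow to the right and rows downward; lengths in m; the calibration is good to about 2 mm. The wrist camera is an equidistant fisheye: a pixel r from the principal point sees the ray r / f radians off the axis. A picture is of the moment at which its call begins: read the wrist's pose just before it. calibration takes no time and is no camera call; for the wrist camera it gives the pose at the moment of the call.
- arm.sign_off(): hands the job in; it is judged then, once.
The state is a dict: "time_s": time; "joint_pos": joint angles; "joint_vel": joint speeds; "joint_efforts": joint torques, N m; "ee_pos": TCP position; "eef_rot": TCP orientation; "force": force on the tool from outside, world axes, zero at the start; "ft_torque": the same for the moment, N m; "width": finger opening in m; "grasp_force": force on a finger pad.
Only numpy, scipy, OpenCV 4.12 (cv2) and the standard library are available. Lean on these libraries where they do the work, as an engineer would, in place of code of your own. Each camera call takes 0.05 s, during which the arm holds its last target. There are 200 camera calls.

## Working session

There is one attempt and no reset: what is moved stays moved. The work goes in short steps, Python scripts to look and compute and a tool call to move; the robot and the scene stay as the last step left them, time stands still between calls to the robot, and variables do not carry over. Pictures are saved under pics/ and viewed, at most 14 in all, crops included, and the job is handed in when it is done.

Besides the shell and the picture viewer there is one more tool, called after ">>>" in YAML: its name, and indented under it one key for each argument. servo_tool: Moves the arm, as the interface text tells. Its arguments: {"type":"object","properties":{"commands":{"type":"array","items":{"type":"array","items":{"type":"number"}}},"squeeze":{"type":"number"}},"required":["commands"]}

```bash
ls; mkdir -p pics; python3 - <<'E'
from plant import arm
import cv2,numpy as np
print({k:np.round(v,3).tolist() for k,v in arm.read_state().items()}, arm.tips_ahead)
for n in ("scene","top","wrist"):
    c=arm.calibration(n); print(n,np.round(c["intrinsics"],1).tolist(),np.round(c["R"],3).tolist(),np.round(c["t"],3).tolist())
    cv2.imwrite(f"pics/{n}0.png",arm.get_image(n))
a=cv2.imread("pics/scene0.png");b=cv2.imread("pics/top0.png")
cv2.imwrite("pics/top0b.png",cv2.resize(b,(800,600),interpolation=cv2.INTER_CUBIC))
cv2.imwrite("pics/scene0b.png",cv2.resize(a,(800,600),interpolation=cv2.INTER_CUBIC))
E
```

```text
pics
{'time_s': 0.0, 'joint_pos': [1.144, 0.528, 1.434, -0.0, 1.181, -0.179], 'joint_vel': [0.001, -0.001, 0.001, -0.0, -0.001, 0.001], 'joint_efforts': [0.001, -44.004, -17.66, 0.063, 0.058, -0.0], 'ee_pos': [0.153, 0.605, 0.241], 'eef_rot': [-3.139, -0.0, 2.894], 'force': [-0.131, 0.602, -0.465], 'ft_torque': [0.02, -0.024, -0.004], 'grasp_force': 0.0, 'width': 0.087} 0.019
scene [[378.3, 0.0, 259.5], [0.0, 378.3, 201.0], [0.0, 0.0, 1.0]] [[0.552, -0.834, -0.009], [-0.628, -0.409, -0.662], [0.548, 0.371, -0.749]] [-0.308, 0.452, 0.876]
top [[373.3, 0.0, 252.9], [0.0, 373.3, 195.2], [0.0, 0.0, 1.0]] [[-0.015, -1.0, 0.003], [-0.983, 0.015, -0.184], [0.184, -0.006, -0.983]] [0.01, 0.614, 1.359]
wrist [[297.3, 0.0, 252.2], [0.0, 297.3, 196.2], [0.0, 0.0, 1.0]] [[0.245, 0.969, -0.002], [0.937, -0.237, 0.257], [0.249, -0.065, -0.966]] [-0.624, -0.029, 0.391]
```

View pics/top0b.png

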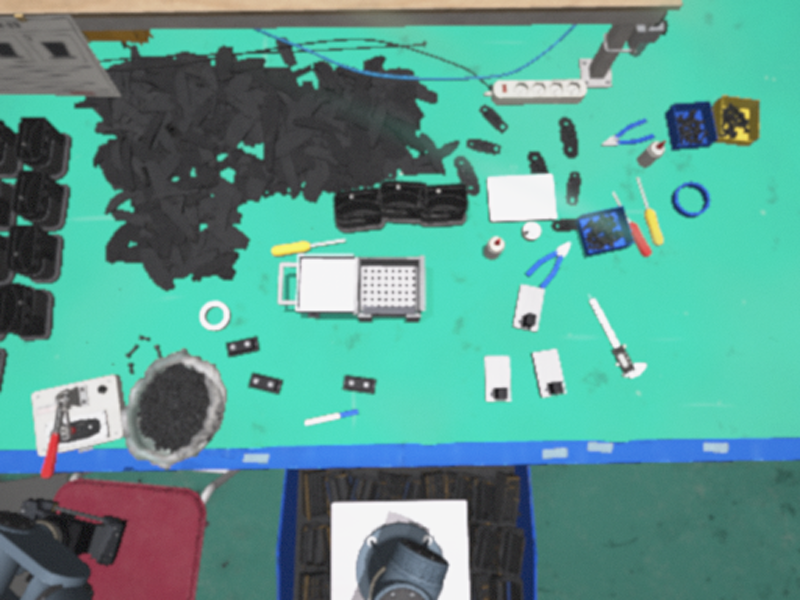

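View pics/scene0b.png

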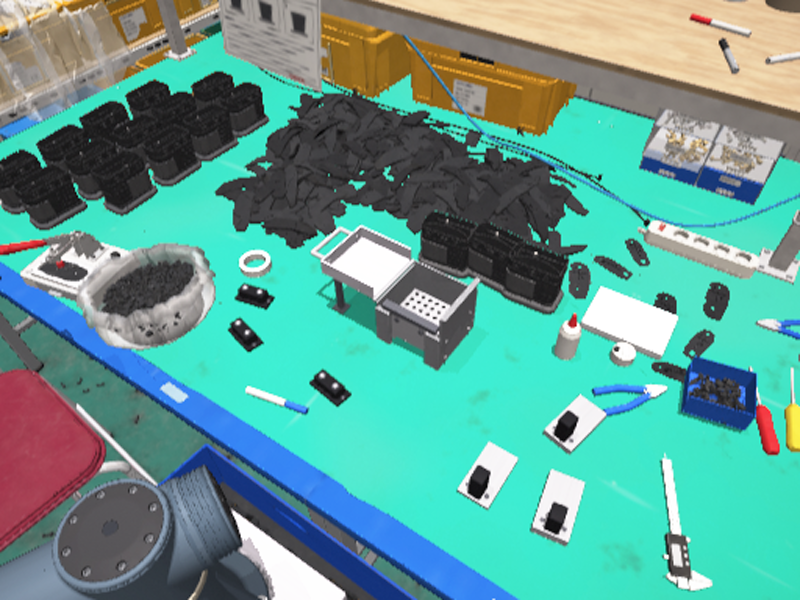

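The top view (800 px scale) shows spacers at about (498,378), (548,372) and (529,306), and feet at (242,346), (265,383) and (360,384). The hopper sieve is at (391,287), the tray at (327,285), the handle at (288,283), and glue bottles at (496,245) and (652,152). The scene view agrees: three spacers with posts, three feet, and the tray on the hopper's left.

```bash
cat > h.py <<'E'
from plant import arm
import cv2,numpy as np
from scipy.spatial.transform import Rotation as Ro
def snap(n,f=None):
    c=arm.calibration(n); im=arm.get_image(n)
    if f: cv2.imwrite("pics/"+f,im); np.savez("pics/"+f+".npz",**{k:np.array(c[k]) for k in("intrinsics","R","t")})
    return im,c
def load(f): return cv2.imread("pics/"+f),dict(np.load("pics/"+f+".npz"))
def ray(c,uv,fish=False):
    K=np.array(c["intrinsics"]);R=np.array(c["R"]);t=np.array(c["t"])
    p=(np.atleast_2d(np.array(uv,float))-K[:2,2])/[K[0,0],K[1,1]]
    r=np.linalg.norm(p,axis=1,keepdims=True)
    d=np.hstack([p*np.sinc(r/np.pi),np.cos(r)]) if fish else np.hstack([p,np.ones_like(r)])
    return -R.T@t, d@R
def onz(c,uv,z,fish=False):
    o,d=ray(c,uv,fish); return o+d*((z-o[2])/d[:,2:])
def tri(*obs): # (c,uv,fish)...
    A=0;b=0;L=[]
    for c,uv,f in obs:
        o,d=ray(c,uv,f); d=d[0]/np.linalg.norm(d[0]); P=np.eye(3)-np.outer(d,d); A=A+P;b=b+P@o;L.append((o,d))
    X=np.linalg.solve(A,b); return X,max(np.linalg.norm(np.cross(X-o,d)) for o,d in L)
def proj(c,X,fish=False):
    K=np.array(c["intrinsics"]);x=np.array(c["R"])@np.asarray(X,float)+np.array(c["t"])
    r=np.hypot(x[0],x[1]);s=np.arctan2(r,x[2])/r if fish else 1/x[2]
    return K[:2,:2]@(x[:2]*s)+K[:2,2]
def move(p,yaw=None,n=None):
    "tool-frame move from now to p, tool down"
    s=arm.read_state(); Rn=Ro.from_euler("xyz",s["eef_rot"]); y0=s["eef_rot"][2]
    d=Rn.inv().apply(np.array(p)-s["ee_pos"])*1000
    dy=0 if yaw is None else -np.degrees((yaw-y0+np.pi/2)%np.pi-np.pi/2)
    print("shift tool mm",np.round(d,1),"turn z deg",round(dy,1),"width",round(s["width"],4),"t",s["time_s"])
E
cat > m1.py <<'E'
from h import *
for n in("top","scene"):
    im=cv2.imread(f"pics/{n}0.png");c=arm.calibration(n)
    hsv=cv2.cvtColor(im,cv2.COLOR_BGR2HSV)
    w=((hsv[...,1]<60)&(hsv[...,2]>150)).astype(np.uint8); k=(hsv[...,2]<70).astype(np.uint8)
    for nm,m in(("white",w),("black",k)):
        cs,_=cv2.findContours(m,cv2.RETR_EXTERNAL,cv2.CHAIN_APPROX_NONE)
        for q in cs:
            a=cv2.contourArea(q)
            if 25<a<2500:
                r=cv2.minAreaRect(q); X=onz(c,[r[0]],0.02 if nm=="white" else .03)[0]
                if .3<X[0]<.9 and -.45<X[1]<.5: print(n,nm,int(a),np.round(r[0],1),np.round(r[1],1),round(r[2]),"xy",np.round(X[:2],3))
E
python3 m1.py
```

```text
top white 67 [206.  267.8] [ 3.9 22.8] 77 xy [0.346 0.181]
top white 338 [318. 242.] [28. 16.] 90 xy [ 0.436 -0.245]
top white 348 [126.8 244.9] [54.  28.9] 50 xy [0.436 0.482]
top white 344 [351.1 238.1] [29.4 16.1] 78 xy [ 0.449 -0.372]
top white 267 [137. 202.] [18. 18.] 90 xy [0.601 0.45 ]
top white 319 [338.1 196.6] [16.3 27.9] 11 xy [ 0.611 -0.331]
top white 97 [269.4 180.5] [34.7 10.7] 76 xy [ 0.679 -0.065]
top white 43 [360. 159.] [8. 8.] 90 xy [ 0.761 -0.427]
top white 74 [317.5 156.5] [9.9 9.9] 45 xy [ 0.774 -0.259]
top white 1304 [333.9 132.3] [42.4 43.4] 86 xy [ 0.874 -0.33 ]
top black 30 [155.2 222.1] [ 6.6 18. ] 72 xy [0.52  0.374]
top black 34 [249.  167.5] [ 1. 34.] 90 xy [0.73  0.014]
top black 27 [362.5 143.5] [9. 5.] 0 xy [ 0.822 -0.438]
scene white 918 [357.6 323.1] [25.3 40.8] 18 xy [ 0.446 -0.374]
scene white 806 [311.9 303.1] [23.2 37.9] 32 xy [ 0.431 -0.25 ]
scene white 684 [368. 270.] [21.2 35.4] 45 xy [ 0.607 -0.335]
scene white 97 [169.3 252.9] [26.6  4.8] 20 xy [0.341 0.175]
scene white 66 [419.  249.5] [ 7. 14.] 90 xy [ 0.754 -0.433]
scene white 1759 [395.5 206.6] [74.8 46.6] 2 xy [ 0.876 -0.316]
scene white 478 [281.5 188. ] [27.6 48.8] 45 xy [0.746 0.036]
scene white 233 [162.5 168. ] [16. 19.] 90 xy [0.598 0.443]
scene white 1334 [233.4 162.4] [58.5 40.7] 36 xy [0.76  0.248]
scene black 156 [355.3 331.4] [10.7 17.4] 27 xy [ 0.418 -0.378]
scene black 168 [305.8 308.4] [11.6 18.8] 27 xy [ 0.404 -0.246]
scene black 154 [361.7 272.4] [11.2 17.4] 37 xy [ 0.583 -0.324]
scene black 202 [211.1 248.2] [24.7 12. ] 39 xy [0.417 0.078]
scene black 134 [427.9 236.6] [22.2  8.2] 21 xy [ 0.805 -0.44 ]
scene black 151 [156.  214.5] [21.9 10.6] 45 xy [0.422 0.304]
scene black 154 [162.8 189.4] [22.3 10.6] 17 xy [0.515 0.361]
scene black 51 [217.  187.8] [18.4  4.1] 82 xy [0.62  0.213]
```

>>> servo_tool:
  commands:
    - [0,0,0,0,0,-7.1,1]
    - [0,0,0,0,0,-7.1,1]
    - [-22,-24,-8,0,0,0,1]
    - [-22,-24,-8,0,0,0,1]
    - [-22,-24,-8,0,0,0,1]
    - [-22,-24,-8,0,0,0,1]
    - [-22,-24,-8,0,0,0,1]
    - [-22,-24,-8,0,0,0,1]

```text
time_s: 0.82
ee_pos: [0.2859, 0.4605, 0.2896]
eef_rot: [-3.141, -0.0, -3.141]
force: [0.0, 0.5, -0.3]
width: 0.0871
grasp_force: 0.0
```

>>> servo_tool:
  commands:
    - [-22,-24,-8,0,0,0,1]
    - [-22,-24,-8,0,0,0,1]
    - [-22,-24,-8,0,0,0,1]
    - [-22,-24,-8,0,0,0,1]
    - [-22,-24,-8,0,0,0,1]
    - [-22,-24,-8,0,0,0,1]
    - [-22,-24,-8,0,0,0,1]
    - [-22,-24,-8,0,0,0,1]

```text
time_s: 1.48
ee_pos: [0.4619, 0.2685, 0.3537]
eef_rot: [-3.141, -0.001, 3.141]
force: [-0.0, -0.0, 0.0]
width: 0.0875
grasp_force: 0.0
```

>>> servo_tool:
  commands:
    - [-22,-24,-8,0,0,0,1]
    - [-22,-24,-8,0,0,0,1]
    - [0,0,0,0,0,0,1]
    - [0,0,0,0,0,0,1]
    - [0,0,0,0,0,0,1]

```text
time_s: 1.9
ee_pos: [0.5046, 0.2219, 0.369]
eef_rot: [3.141, -0.002, 3.141]
force: [-0.3, 0.4, 0.1]
width: 0.0866
grasp_force: 0.0
```

```bash
python3 -c "
from h import *
im,c=snap('wrist','w1.png'); cv2.imwrite('pics/w1b.png',cv2.resize(im,(800,600),interpolation=cv2.INTER_CUBIC))"
```

```text
(no output)
```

View pics/w1b.png

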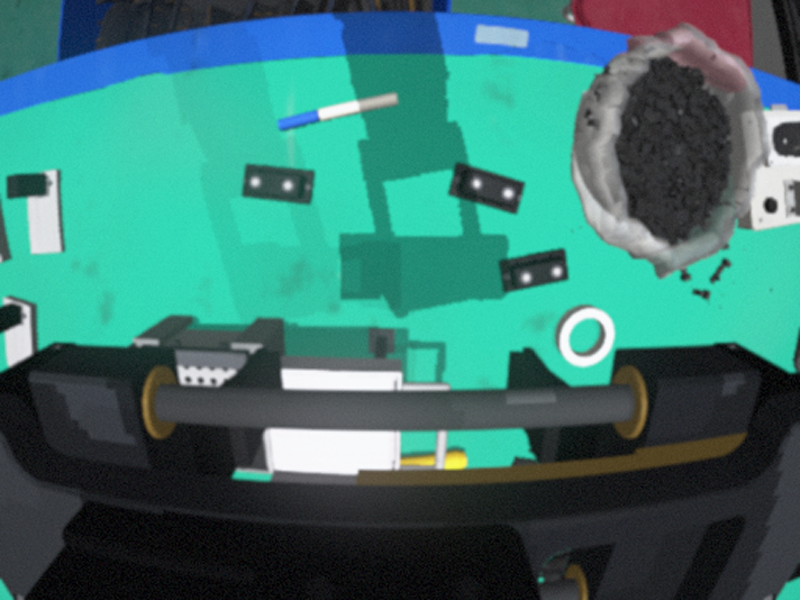

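w1 shows the feet's white hole pairs at about (255,182)/(288,185), (476,184)/(508,193) and (526,277)/(557,271) in 800 px scale. The gripper hides the region ahead, so to see the hopper the camera must be further forward. The spacers come first.

>>> servo_tool:
  commands:
    - [-12,-35,0,0,0,0,1]
    - [-12,-35,0,0,0,0,1]
    - [-12,-35,0,0,0,0,1]
    - [-12,-35,0,0,0,0,1]
    - [-12,-35,0,0,0,0,1]
    - [-12,-35,0,0,0,0,1]
    - [-12,-35,0,0,0,0,1]
    - [-12,-35,0,0,0,0,1]

```text
time_s: 2.62
ee_pos: [0.601, -0.0579, 0.3692]
eef_rot: [3.141, -0.001, -3.139]
force: [0.9, 0.3, 1.2]
width: 0.087
grasp_force: 0.0
```

>>> servo_tool:
  commands:
    - [-10,-35,0,0,0,0,1]
    - [-10,-35,0,0,0,0,1]
    - [0,-15,30,0,0,0,1]
    - [0,-15,30,0,0,0,1]
    - [0,-15,30,0,0,0,1]
    - [0,-15,30,0,0,0,1]
    - [0,-15,30,0,0,0,1]
    - [0,-15,30,0,0,0,1]

```text
time_s: 3.28
ee_pos: [0.621, -0.2166, 0.1879]
eef_rot: [3.141, -0.001, -3.139]
force: [-0.3, -0.6, 0.2]
width: 0.0871
grasp_force: 0.0
```

>>> servo_tool:
  commands:
    - [0,0,0,0,0,0,1]
    - [0,0,0,0,0,0,1]
    - [0,0,0,0,0,0,1]

```text
time_s: 3.53
ee_pos: [0.6221, -0.2168, 0.1907]
eef_rot: [-3.142, 0.001, -3.14]
force: [0.2, 0.3, 0.6]
width: 0.087
grasp_force: 0.0
```

```bash
python3 -c "
from h import *
im,c=snap('wrist','w2.png'); cv2.imwrite('pics/w2b.png',cv2.resize(im,(800,600),interpolation=cv2.INTER_CUBIC)[:400])"
```

>>> servo_tool:
  commands:
    - [0,-30,0,0,0,0,1]
    - [0,-30,0,0,0,0,1]
    - [0,-30,0,0,0,0,1]
    - [0,-30,0,0,0,0,1]
    - [0,-30,0,0,0,0,1]
    - [0,0,0,0,0,0,1]
    - [0,0,0,0,0,0,1]
    - [0,0,0,0,0,0,1]

```text
time_s: 4.25
ee_pos: [0.622, -0.3671, 0.1914]
eef_rot: [-3.141, 0.002, -3.141]
force: [0.1, 0.3, 0.5]
width: 0.0871
grasp_force: 0.0
```

```bash
python3 -c "
from h import *
im,c=snap('wrist','w3.png'); a=cv2.imread('pics/w2.png')
cv2.imwrite('pics/w23.png',cv2.resize(np.vstack([a[:230],im[:230]]),(668,600),interpolation=cv2.INTER_CUBIC))"
```

```text
(no output)
```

View pics/w23.png

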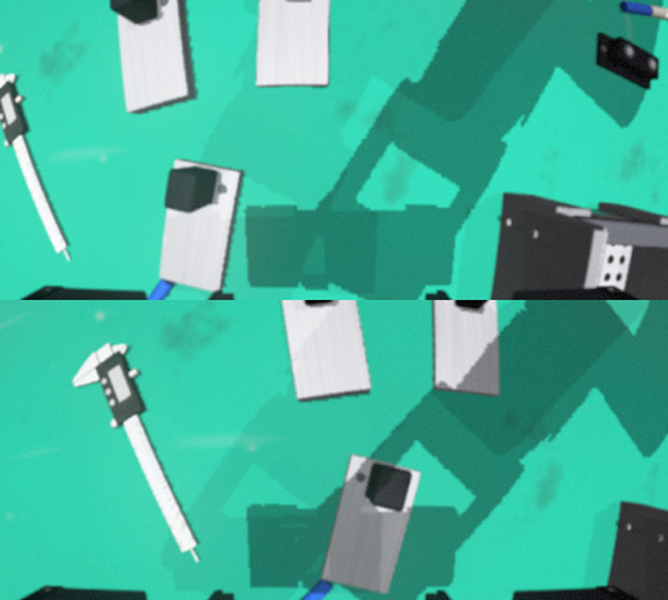

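w23 shows w2 on top and w3 below, with all three plate tops and noses visible. In w2, B is at (155,55), A at (293,40) and C at (200,225). I'll triangulate the nose corners for thickness.

```bash
cat > m2.py <<'E'
from h import *
def tops(f):
    im,c=load(f); hsv=cv2.cvtColor(im,cv2.COLOR_BGR2HSV)
    m=((hsv[...,1]<70)&(hsv[...,2]>95)).astype(np.uint8); m[225:]=0
    m=cv2.morphologyEx(m,cv2.MORPH_OPEN,np.ones((3,3),np.uint8))
    out=[]
    for q in cv2.findContours(m,cv2.RETR_EXTERNAL,cv2.CHAIN_APPROX_NONE)[0]:
        if 1500<cv2.contourArea(q)<8000:
            r=cv2.minAreaRect(q)
            if min(r[1])<35: continue
            h=cv2.convexHull(q); P=cv2.approxPolyDP(h,4,True)[:,0].astype(float)
            # refine: fit lines on each polygon side using contour pts
            pts=q[:,0].astype(float); L=[]
            for i in range(len(P)):
                a,b=P[i],P[(i+1)%len(P)]; u=(b-a)/np.linalg.norm(b-a); n=np.array([-u[1],u[0]])
                s=(pts-a)@u; d=(pts-a)@n; k=(s>4)&(s<np.linalg.norm(b-a)-4)&(abs(d)<2.5)
                if k.sum()>8:
                    v=cv2.fitLine(pts[k].astype(np.float32),cv2.DIST_HUBER,0,.01,.01)[:,0]; L.append((v[2:],v[:2]))
                else: L.append((a,u))
            C=[]
            for i in range(len(P)):
                (p,u),(r0,w)=L[i-1],L[i]; C.append(p+u*np.linalg.solve(np.c_[u,-w],r0-p)[0])
            out.append((np.round(P,1),np.array(C)))
    return c,out
if __name__=="__main__":
    for f in("w2.png","w3.png"):
        c,o=tops(f)
        for P,C in o:
            print(f,P.tolist()); print("   ref",np.round(C,1).tolist()); print("   xy@16",np.round(onz(c,C,.016,True)[:,:2],4).tolist())
E
python3 m2.py
```

```text
w2.png [[448.0, 220.0], [453.0, 168.0], [511.0, 174.0], [511.0, 189.0], [478.0, 221.0]]
   ref [[447.4, 219.8], [456.2, 168.5], [511.0, 174.0], [511.0, 189.0], [480.7, 218.4]]
   xy@16 [[0.6675, 0.0444], [0.598, 0.0461], [0.6009, 0.1646], [0.6235, 0.1706], [0.6677, 0.1108]]
w2.png [[135.0, 122.0], [184.0, 132.0], [165.0, 223.0], [123.0, 213.0]]
   ref [[133.5, 122.0999984741211], [184.89999389648438, 131.3000030517578], [167.8000030517578, 223.6999969482422], [121.4000015258789, 212.89999389648438]]
   xy@16 [[0.5497, -0.3489], [0.5627, -0.2891], [0.6687, -0.3151], [0.6562, -0.3739]]
w2.png [[252.0, 0.0], [251.0, 64.0], [197.0, 65.0], [199.0, 0.0]]
   ref [[251.0, 0.0], [251.0, 65.0], [196.60000610351562, 65.0], [198.3000030517578, 0.0]]
   xy@16 [[0.4163, -0.2178], [0.4924, -0.2177], [0.4908, -0.2756], [0.4139, -0.2753]]
w2.png [[136.0, 0.0], [145.0, 72.0], [98.0, 85.0], [90.0, 12.0], [120.0, 0.0]]
   ref [[135.8, 0.0], [144.8, 73.2], [96.9, 87.4], [89.9, 12.0], [120.0, 0.0]]
   xy@16 [[0.4042, -0.349], [0.4955, -0.3344], [0.5054, -0.3958], [0.408, -0.4102], [0.4003, -0.3696]]
w3.pn
[... 213 characters left out ...]
   xy@16 [[0.5499, -0.3489], [0.5636, -0.2912], [0.6689, -0.3158], [0.6553, -0.374]]
w3.png [[379.0, 0.0], [382.0, 71.0], [335.0, 67.0], [332.0, 0.0]]
   ref [[379.70001220703125, 0.8999999761581421], [382.29998779296875, 72.30000305175781], [333.29998779296875, 66.4000015258789], [331.6000061035156, -0.20000000298023224]]
   xy@16 [[0.4023, -0.2199], [0.4912, -0.2208], [0.4903, -0.2793], [0.4103, -0.279]]
w3.png [[272.0, 0.0], [283.0, 67.0], [228.0, 75.0], [216.0, 0.0]]
   ref [[272.1000061035156, 0.0], [283.8999938964844, 67.69999694824219], [227.60000610351562, 75.9000015258789], [215.8000030517578, 0.0]]
   xy@16 [[0.4158, -0.3454], [0.4947, -0.3333], [0.504, -0.3927], [0.4151, -0.4064]]
```

Two views give A = 10 mm (0.44,-0.248), C = 16 mm (0.61,-0.332) and B = 22 mm (0.45,-0.37): the plane discrepancies are −6, 0 and +5 mm, and the apparent widths agree. Next I measure the hopper.

>>> servo_tool:
  commands:
    - [0,0,-30,0,0,0,1]
    - [0,0,-30,0,0,0,1]
    - [0,0,-30,0,0,0,1]
    - [0,0,-20,0,0,0,1]
    - [-10,35,0,0,0,0,1]
    - [-10,35,0,0,0,0,1]
    - [-10,35,0,0,0,0,1]
    - [-10,35,0,0,0,0,1]

```text
time_s: 4.97
ee_pos: [0.6614, -0.2246, 0.3006]
eef_rot: [3.141, 0.001, -3.14]
force: [0.4, 0.6, -1.0]
width: 0.087
grasp_force: 0.0
```

>>> servo_tool:
  commands:
    - [-10,35,0,0,0,0,1]
    - [-10,35,0,0,0,0,1]
    - [-10,35,0,0,0,0,1]
    - [-10,35,0,0,0,0,1]
    - [-10,35,0,0,0,0,1]
    - [0,0,0,0,0,0,1]
    - [0,0,0,0,0,0,1]
    - [0,0,0,0,0,0,1]

```text
time_s: 5.63
ee_pos: [0.7109, -0.0518, 0.3]
eef_rot: [-3.141, -0.0, -3.139]
force: [-0.7, -0.4, -0.2]
width: 0.0875
grasp_force: 0.0
```

```bash
python3 -c "
from h import *
snap('wrist','w4.png')"
```

>>> servo_tool:
  commands:
    - [0,35,0,0,0,0,1]
    - [0,35,0,0,0,0,1]
    - [0,35,0,0,0,0,1]
    - [0,35,0,0,0,0,1]
    - [0,0,0,0,0,0,1]
    - [0,0,0,0,0,0,1]
    - [0,0,0,0,0,0,1]

```text
time_s: 6.27
ee_pos: [0.7112, 0.0853, 0.2996]
eef_rot: [-3.141, -0.0, 3.14]
force: [0.2, -0.0, 0.5]
width: 0.087
grasp_force: 0.0
```

```bash
python3 -c "
from h import *
im,c=snap('wrist','w5.png'); a=cv2.imread('pics/w4.png')
cv2.imwrite('pics/w45.png',cv2.resize(np.vstack([a[:230],im[:230]]),(668,600),interpolation=cv2.INTER_CUBIC))"
```

```text
(no output)
```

View pics/w45.png

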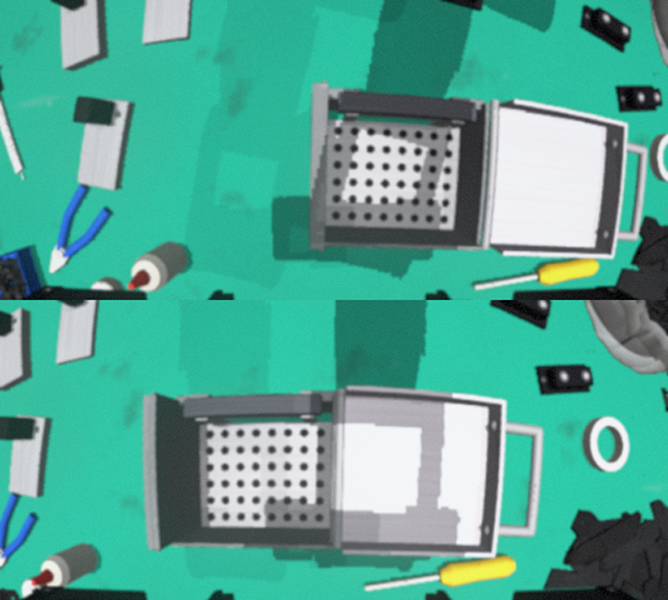

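w45 (w4 on top, w5 below) shows the sieve, gate bar, tray and handle clearly. Handle outer corners in composite px: (645,147)/(640,238) in w4 and (543,426)/(536,536) in w5. I'll triangulate these and the sieve holes, rims and feet holes.

```bash
cat > m3.py <<'E'
from h import *
a,ca=load("w4.png");b,cb=load("w5.png")
P={"handle_f":((645,147),(543,426)),"handle_b":((640,238),(536,536)),
"tray_ff":((627,122),(505,401)),"tray_fb":((612,256),(495,554)),
"rwall_f":((313,83),(145,395)),"rwall_b":((311,248),(148,549)),
"gate_rf":((340,92),(185,394)),"gate_lf":((476,103),(320,394)),"hole_rf":((337,135),(211,436)),"hole_lf":((451,141),(323,433)),"hole_rb":((337,219),(211,517)),"hole_lb":((446,225),(320,520))}
s=1.3045
for k,(u,v) in P.items():
    X,e=tri((ca,[u[0]/s-.3,u[1]/s-.3],True),(cb,[v[0]/s-.3,(v[1]-300)/s-.3],True)); print(k,np.round(X*1000,1),"res",round(e*1000,1))
# feet: hole pairs, w1 against top/scene
im,c1=load("w1.png")
for n,pr in{"f1":((255,182),(288,185)),"f2":((476,184),(508,193)),"f3":((526,277),(557,271))}.items():
    g=[]
    for p in pr:
        q=np.array(p)/1.5625; x,y=int(q[0])-5,int(q[1])-5
        w=im[y:y+11,x:x+11].min(2).astype(float); w=np.clip(w-90,0,None); yy,xx=np.mgrid[y:y+11,x:x+11]
        g.append([(w*xx).sum()/w.sum(),(w*yy).sum()/w.sum()])
    X=onz(c1,g,.03,True); d=X[1]-X[0]
    print(n,np.round(g,1).tolist(),"mid@30",np.round(X.mean(0),4),"dir deg",round(np.degrees(np.arctan2(d[1],d[0])),1),"sep",round(np.linalg.norm(d),4))
    # dark outline centre in scene image
t0=cv2.imread("pics/top0.png");s0=cv2.imread("pics/scene0.png")
E
python3 m3.py
```

```text
handle_f [604.4 276.6 125.5] res 0.8
handle_b [700.7 267.7 139.7] res 1.1
tray_ff [588.1 227.3 146.3] res 1.0
tray_fb [718.2 227.5 140.9] res 0.3
rwall_f [582.8 -64.  146.4] res 0.2
rwall_b [710.2 -65.6 152.1] res 0.2
gate_rf [581.4 -42.6 108.2] res 2.3
gate_lf [586.8  77.8 110.9] res 0.3
hole_rf [615.7 -43.6  26.4] res 1.4
hole_lf [617.7  78.9  34.3] res 1.8
hole_rb [704.4 -43.4  38.5] res 1.6
hole_lb [709.2  75.5  39.2] res 1.8
f1 [[162.9, 116.0], [183.7, 118.3]] mid@30 [0.4263 0.0929 0.03  ] dir deg 81.2 sep 0.036
f2 [[304.7, 117.0], [324.8, 123.4]] mid@30 [0.4327 0.3244 0.03  ] dir deg 74.8 sep 0.0351
f3 [[336.4, 177.3], [356.0, 173.4]] mid@30 [0.5239 0.3829 0.03  ] dir deg 101.6 sep 0.0361
```

>>> servo_tool:
  commands:
    - [22,-24,7,0,0,0,1]
    - [22,-24,7,0,0,0,1]
    - [22,-24,7,0,0,0,1]
    - [22,-24,7,0,0,0,1]
    - [22,-24,7,0,0,0,1]
    - [22,-24,7,0,0,0,1]
    - [22,-24,7,0,0,0,1]
    - [22,-24,7,0,0,0,1]

```text
time_s: 6.98
ee_pos: [0.5337, -0.1081, 0.2436]
eef_rot: [-3.141, 0.001, 3.139]
force: [0.1, -0.2, 0.2]
width: 0.0873
grasp_force: 0.0
```

>>> servo_tool:
  commands:
    - [22,-24,7,0,0,0,1]
    - [22,-24,7,0,0,0,1]
    - [22,-24,7,0,0,0,1]
    - [22,-24,7,0,0,0,1]
    - [22,-24,7,0,0,0,1]
    - [22,-24,7,0,0,0,1]
    - [22,-24,7,0,0,1.5,1]
    - [0,0,0,0,0,0,1]

```text
time_s: 7.65
ee_pos: [0.3772, -0.278, 0.1939]
eef_rot: [-3.141, -0.002, 3.107]
force: [-0.1, -0.3, 0.9]
width: 0.0871
grasp_force: 0.0
```

```bash
cat > fig.py <<'E'
from h import *
# post tops of spacers in a fixed/any view: refresh. usage: none
def posts():
    out={}
    for n in("top","scene"):
        im,c=snap(n); hsv=cv2.cvtColor(im,cv2.COLOR_BGR2HSV)
        w=((hsv[...,1]<70)&(hsv[...,2]>120)).astype(np.uint8)
        for q in cv2.findContours(w,cv2.RETR_EXTERNAL,cv2.CHAIN_APPROX_NONE)[0]:
            if 150<cv2.contourArea(q)<1200:
                r=cv2.minAreaRect(q); X=onz(c,[r[0]],.016)[0]
                if .33<X[0]<.72 and -.5<X[1]<.06: print(n,np.round(X[:2],3),np.round(r[1],0),round(r[2]))
if __name__=="__main__": posts()
E
python3 -c "
from fig import *
posts(); move([.3975,-.2462,.055],np.pi-np.radians(1.5)); s=arm.read_state(); print(np.round(s['ee_pos'],4),s['eef_rot'])"
```

```text
top [ 0.436 -0.246] [28. 16.] 90
top [ 0.612 -0.333] [17. 28.] 11
scene [ 0.446 -0.374] [25. 41.] 17
scene [ 0.425 -0.25 ] [23. 35.] 32
scene [ 0.618 -0.336] [22. 30.] 45
shift tool mm [-16.8  29.5 139.6] turn z deg -0.3 width 0.0867 t 7.75
[ 0.3798 -0.2752  0.1946] [ 3.14141975e+00 -9.44255179e-05  3.10966282e+00]
```

>>> servo_tool:
  commands:
    - [-8,15,0,0,0,0,1]
    - [-8,15,0,0,0,0,1]
    - [0,0,30,0,0,0,1]
    - [0,0,30,0,0,0,1]
    - [0,0,30,0,0,0,1]
    - [0,0,25,0,0,0,1]
    - [0,0,24,0,0,0,1]
    - [0,0,0,0,0,0,1]

```text
time_s: 8.42
ee_pos: [0.397, -0.2417, 0.0525]
eef_rot: [3.137, -0.005, 3.116]
force: [0.4, 0.7, 0.5]
width: 0.0869
grasp_force: 0.0
```

>>> servo_tool:
  commands:
    - [0,0,0,0,0,0,-0.5]
    - [0,0,0,0,0,0,-0.5]
    - [0,0,0,0,0,0,-0.5]
    - [0,0,0,0,0,0,-1]
    - [0,0,0,0,0,0,-1]
    - [0,0,0,0,0,0,-1]
    - [0,0,0,0,0,0,-1]
    - [0,0,0,0,0,0,-1]
  squeeze: 35

```text
time_s: 9.08
ee_pos: [0.3982, -0.2436, 0.0559]
eef_rot: [-3.141, 0.0, 3.115]
force: [-0.0, -0.4, -0.5]
width: 0.0417
grasp_force: 0.0
```

>>> servo_tool:
  commands:
    - [0,0,0,0,0,0,-1]
    - [0,0,0,0,0,0,-1]
    - [0,0,0,0,0,0,-1]
    - [0,0,0,0,0,0,-1]
    - [0,0,0,0,0,0,-1]

```text
time_s: 9.5
ee_pos: [0.3982, -0.2439, 0.0556]
eef_rot: [-3.141, 0.0, 3.116]
force: [-0.8, -1.1, 0.3]
width: 0.0236
grasp_force: 34.9
```

>>> servo_tool:
  commands:
    - [-5,16,0,0,0,0,-1]
    - [-5,22,0,0,0,0,-1]
    - [-5,26,0,0,0,0,-1]
    - [-6,26,0,0,0,0,-1]
    - [-6,26,0,0,0,0,-1]
    - [-6,26,0,0,0,0,-1]
    - [-6,26,0,0,0,0,-1]
    - [-6,26,0,0,0,0,-1]

```text
time_s: 10.17
ee_pos: [0.4484, -0.0499, 0.0556]
eef_rot: [-3.141, 0.0, 3.115]
force: [1.1, -2.8, -1.3]
width: 0.0237
grasp_force: 34.9
```

>>> servo_tool:
  commands:
    - [-6,26,0,0,0,0,-1]
    - [-6,26,0,0,0,0,-1]
    - [0,21,0,0,0,0,-1]
    - [0,0,0,0,0,0,-1]
    - [0,0,0,0,0,0,-1]

```text
time_s: 10.58
ee_pos: [0.4617, 0.0234, 0.0556]
eef_rot: [3.141, -0.001, 3.118]
force: [0.1, 3.8, 4.0]
width: 0.0234
grasp_force: 34.9
```

```bash
python3 -c "
from h import *
im,c=snap('wrist','w6.png'); im2,_=snap('top','t6.png'); a=cv2.resize(im,(640,480)); b=cv2.resize(im2[150:270,150:380],(640,334),interpolation=cv2.INTER_CUBIC)
cv2.imwrite('pics/w6b.png',np.vstack([a[:260],b]));move([.462,.022,.0556]); print(arm.read_state()['ee_pos'])"
```

```text
shift tool mm [-0.3 -0.1 -0. ] turn z deg 0 width 0.0239 t 10.6833
[0.4616897  0.02209796 0.05559451]
```

View pics/w6b.png

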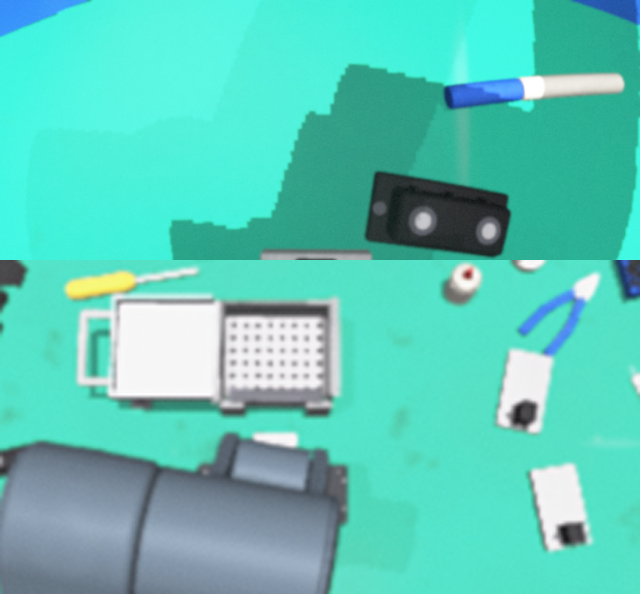

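The crop shows the nose centred between the cheeks (232 to 317 px, nose at 276), so I slide it in.

>>> servo_tool:
  commands:
    - [-8,0,0,0,0,0,-1]
    - [-8,0,0,0,0,0,-1]
    - [-6,0,0,0,0,0,-1]
    - [-6,0,0,0,0,0,-1]
    - [-6,0,0,0,0,0,-1]
    - [-6,0,0,0,0,0,-1]
    - [-6,0,0,0,0,0,-1]
    - [0,0,0,0,0,0,-1]

```text
time_s: 11.35
ee_pos: [0.5054, 0.0196, 0.0555]
eef_rot: [3.141, -0.006, 3.114]
force: [-4.9, 0.5, 8.6]
width: 0.0235
grasp_force: 35.0
```

>>> servo_tool:
  commands:
    - [-7,0,0,0,0,0,-1]
    - [-7,0,0,0,0,0,-1]
    - [-6,0,0,0,0,0,-1]
    - [0,0,0,0,0,0,-1]
    - [0,0,0,0,0,0,-1]

```text
time_s: 11.77
ee_pos: [0.5263, 0.0189, 0.0556]
eef_rot: [-3.142, -0.004, 3.114]
force: [-3.0, -0.8, 5.1]
width: 0.0239
grasp_force: 35.0
```

It went in. I'll nudge it 2 mm, withdraw it and return it to its own spot.

>>> servo_tool:
  commands:
    - [-2,0,0,0,0,0,-1]
    - [0,0,0,0,0,0,-1]
    - [8,0,0,0,0,0,-1]
    - [12,0,0,0,0,0,-1]
    - [12,0,0,0,0,0,-1]
    - [12,0,0,0,0,0,-1]
    - [12,0,0,0,0,0,-1]
    - [12,0,0,0,0,0,-1]

```text
time_s: 12.43
ee_pos: [0.4638, 0.0205, 0.0557]
eef_rot: [-3.141, 0.005, 3.114]
force: [2.5, 0.1, -0.1]
width: 0.0235
grasp_force: 35.0
```

>>> servo_tool:
  commands:
    - [0,-16,0,0,0,0,-1]
    - [0,-24,0,0,0,0,-1]
    - [5,-26,0,0,0,0,-1]
    - [6,-26,0,0,0,0,-1]
    - [6,-26,0,0,0,0,-1]
    - [6,-26,0,0,0,0,-1]
    - [6,-26,0,0,0,0,-1]
    - [6,-26,0,0,0,0,-1]

```text
time_s: 13.1
ee_pos: [0.4211, -0.1743, 0.0556]
eef_rot: [3.141, 0.0, 3.113]
force: [2.2, 3.5, 3.9]
width: 0.0236
grasp_force: 35.0
```

>>> servo_tool:
  commands:
    - [6,-26,0,0,0,0,-1]
    - [6,-25,0,0,0,0,-1]
    - [0,-22,0,0,0,0,-1]
    - [0,0,0,0,0,0,-1]
    - [0,0,0,0,0,0,0.1]
    - [0,0,0,0,0,0,0.1]
    - [0,0,0,0,0,0,0.1]
    - [0,0,0,0,0,0,0.1]

```text
time_s: 13.77
ee_pos: [0.4074, -0.2441, 0.0553]
eef_rot: [3.14, -0.002, 3.117]
force: [0.5, 0.6, -0.1]
width: 0.0424
grasp_force: 0.0
```

>>> servo_tool:
  commands:
    - [0,0,-25,0,0,0,0.2]
    - [0,0,-35,0,0,0,0.2]
    - [0,0,-30,0,0,0,0.2]
    - [-33,-20,-15,0,0,0,0.2]
    - [-33,-20,-15,0,0,0,0.2]
    - [-33,-20,0,0,0,0,0.2]
    - [-33,-20,0,0,0,0,0.2]
    - [-33,-20,0,0,0,0,0.2]

```text
time_s: 14.43
ee_pos: [0.5718, -0.349, 0.1758]
eef_rot: [3.141, -0.001, 3.117]
force: [-0.2, -0.9, 0.1]
width: 0.052
grasp_force: 0.0
```

>>> servo_tool:
  commands:
    - [-33,0,0,0,0,0,0.2]
    - [0,0,0,0,0,0,0.2]
    - [0,0,0,0,0,0,0.2]
    - [0,0,0,0,0,0,0.2]

```text
time_s: 14.77
ee_pos: [0.6022, -0.3488, 0.1743]
eef_rot: [3.139, -0.003, 3.117]
force: [-1.3, -0.1, 0.3]
width: 0.0521
grasp_force: 0.0
```

```bash
cat > m4.py <<'E'
import sys
from h import *
import m2
f=sys.argv[1]; snap("wrist",f); c,o=m2.tops(f)
for P,C in o: 
    for z in(.010,.016,.022): print(z,np.round(onz(c,C,z,True)[:,:2]*1000,1).tolist())
s=arm.read_state(); print(s["ee_pos"],s["eef_rot"],s["width"],s["time_s"])
E
python3 m4.py w7.png
```

```text
0.01 [[549.5, -348.6], [563.3, -289.9], [644.5, -309.1], [642.9, -370.6]]
0.016 [[549.1, -348.6], [562.7, -291.0], [642.3, -309.8], [640.7, -370.2]]
0.022 [[548.7, -348.5], [562.0, -292.2], [640.1, -310.5], [638.5, -369.7]]
0.01 [[434.1, -579.0], [433.9, -581.4], [622.8, -486.4], [630.6, -490.0], [631.8, -500.4], [452.8, -599.0]]
0.016 [[435.9, -574.4], [435.7, -576.8], [621.0, -483.7], [628.7, -487.2], [629.8, -497.4], [454.3, -594.1]]
0.022 [[437.8, -569.9], [437.6, -572.2], [619.2, -480.9], [626.8, -484.4], [627.8, -494.4], [455.8, -589.2]]
0.01 [[395.5, -277.9], [410.4, -219.0], [502.5, -223.7], [499.4, -283.8]]
0.016 [[398.1, -279.3], [412.8, -221.5], [503.0, -226.1], [500.0, -285.0]]
0.022 [[400.8, -280.6], [415.1, -224.0], [503.6, -228.5], [500.6, -286.2]]
0.01 [[399.6, -347.6], [494.7, -333.2], [504.4, -394.1], [395.0, -410.9]]
0.016 [[402.2, -347.6], [495.4, -333.4], [504.9, -393.2], [397.6, -409.6]]
0.022 [[404.7, -347.6], [496.1, -333.7], [505.4, -392.3], [400.3, -408.4]]
[ 0.60185698 -0.34914114  0.17462787] [ 3.13948055e+00 -3.12928803e-03  3.11640581e+00] 0.052389397273196 14.8167
```

>>> servo_tool:
  commands:
    - [0,0,0,0,0,5.9,0.2]
    - [0,0,0,0,0,5.9,0.2]
    - [18,9,0,0,0,0,0.2]
    - [17,9,0,0,0,0,0.2]
    - [0,0,30,0,0,0,0.2]
    - [0,0,30,0,0,0,0.2]
    - [0,0,30,0,0,0,0.2]
    - [0,0,0,0,0,0,0.2]

```text
time_s: 15.48
ee_pos: [0.5682, -0.3218, 0.0801]
eef_rot: [3.136, -0.012, 2.909]
force: [-0.2, 1.4, -0.7]
width: 0.052
grasp_force: 0.0
```

```bash
python3 -c "
from h import *
move([.572,-.3235,.055],np.pi-np.radians(13.2))"
```

```text
shift tool mm [-4.4 -1.  25. ] turn z deg -0.1 width 0.052 t 15.4833
```

>>> servo_tool:
  commands:
    - [0,0,15,0,0,0,0.2]
    - [0,0,14,0,0,0,0.2]
    - [0,0,0,0,0,0,-1]
    - [0,0,0,0,0,0,-1]
    - [0,0,0,0,0,0,-1]
    - [0,0,0,0,0,0,-1]
    - [0,0,0,0,0,0,-1]
    - [0,0,0,0,0,0,-1]

```text
time_s: 16.15
ee_pos: [0.5739, -0.3252, 0.0577]
eef_rot: [3.142, 0.001, 2.91]
force: [-0.1, 1.7, 3.9]
width: 0.0236
grasp_force: 34.9
```

>>> servo_tool:
  commands:
    - [0,0,0,0,0,0,-1]
    - [0,0,0,0,0,0,-1]
    - [0,0,0,0,0,0,-1]

```text
time_s: 16.4
ee_pos: [0.5739, -0.3252, 0.0577]
eef_rot: [3.142, 0.001, 2.91]
force: [1.0, 1.6, 6.8]
width: 0.0236
grasp_force: 34.9
```

>>> servo_tool:
  commands:
    - [15,0,0,0,0,0,-1]
    - [20,0,0,0,0,0,-1]
    - [0,0,0,0,0,-5.9,-1]
    - [0,10,0,0,0,-5.9,-1]
    - [0,20,0,0,0,0,-1]
    - [0,26,0,0,0,0,-1]
    - [0,26,0,0,0,0,-1]
    - [0,26,0,0,0,0,-1]

```text
time_s: 17.07
ee_pos: [0.5449, -0.2112, 0.0577]
eef_rot: [-3.137, 0.005, 3.115]
force: [0.3, -3.5, 3.6]
width: 0.0238
grasp_force: 35.0
```

>>> servo_tool:
  commands:
    - [0,26,0,0,0,0,-1]
    - [8,26,0,0,0,0,-1]
    - [18,8,0,0,0,0,-1]
    - [20,0,0,0,0,0,-1]
    - [20,0,0,0,0,0,-1]
    - [16,8,0,0,0,0,-1]
    - [0,16,0,0,0,0,-1]
    - [0,24,0,0,0,0,-1]

```text
time_s: 17.73
ee_pos: [0.4662, -0.1025, 0.0576]
eef_rot: [-3.137, 0.006, 3.114]
force: [1.7, -5.0, 4.7]
width: 0.0239
grasp_force: 35.0
```

>>> servo_tool:
  commands:
    - [0,26,0,0,0,0,-1]
    - [0,26,0,0,0,0,-1]
    - [0,26,0,0,0,0,-1]
    - [0,20,0,0,0,0,-1]
    - [0,0,0,0,0,0,-1]
    - [0,0,0,0,0,0,-1]

```text
time_s: 18.23
ee_pos: [0.4684, 0.0003, 0.0576]
eef_rot: [3.141, 0.004, 3.116]
force: [2.3, 7.6, 8.0]
width: 0.0238
grasp_force: 35.0
```

```bash
python3 -c "
from h import *
move([.462,.022,.0577],np.pi-np.radians(1.5)); s=arm.read_state(); print(s['ee_pos'],s['eef_rot'],s['force'],s['grasp_force'])
im,c=snap('top','t8.png')
cv2.imwrite('pics/t8b.png',cv2.resize(im[150:270,150:380],(760,396),interpolation=cv2.INTER_CUBIC))"
```

```text
shift tool mm [ 7.  21.6 -0.1] turn z deg 0.0 width 0.0238 t 18.2333
[4.68436354e-01 2.50417953e-04 5.76117364e-02] [3.14112264 0.00444381 3.1162238 ] [2.34811692 7.58652886 8.02252343] 34.992103055119514
```

View pics/t8b.png

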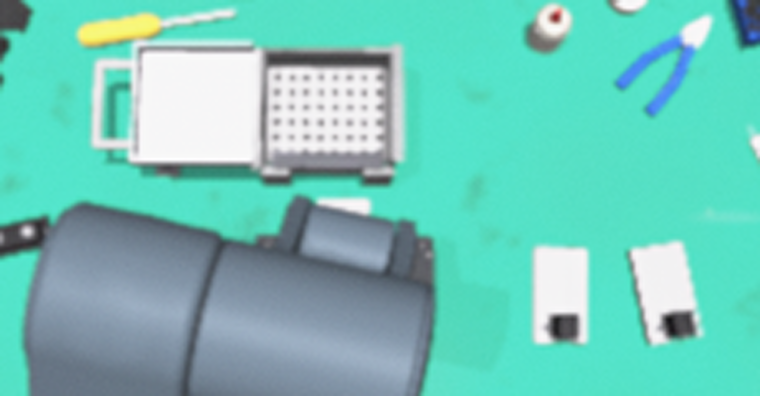

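Nose at 344 px against the slot middle at 328, so about 21 mm more to the left, then slide in.

>>> servo_tool:
  commands:
    - [0,12,0,0,0,0,-1]
    - [0,9,0,0,0,0,-1]
    - [-6,0,0,0,0,0,-1]
    - [-6,0,0,0,0,0,-1]
    - [-5,0,0,0,0,0,-1]
    - [-5,0,0,0,0,0,-1]
    - [-5,0,0,0,0,0,-1]
    - [0,0,0,0,0,0,-1]

```text
time_s: 18.95
ee_pos: [0.4854, 0.0205, 0.0573]
eef_rot: [3.139, -0.018, 3.117]
force: [-14.7, 1.3, 21.0]
width: 0.0235
grasp_force: 35.0
```

>>> servo_tool:
  commands:
    - [-4,0,0,0,0,0,-1]
    - [-4,0,0,0,0,0,-1]
    - [0,0,0,0,0,0,-1]

```text
time_s: 19.2
ee_pos: [0.4931, 0.0202, 0.0573]
eef_rot: [3.14, -0.019, 3.117]
force: [-13.5, 1.7, 19.7]
width: 0.0235
grasp_force: 35.0
```

>>> servo_tool:
  commands:
    - [0,0,-1.5,0,0,0,-1]
    - [0,0,0,0,0,0,-1]
    - [0,0,0,0,0,0,-1]

```text
time_s: 19.45
ee_pos: [0.5031, 0.0184, 0.058]
eef_rot: [-3.141, 0.002, 3.116]
force: [1.1, 0.1, -3.1]
width: 0.0238
grasp_force: 35.0
```

```bash
python3 -c "
from h import *
s=arm.read_state(); print(s['ee_pos'],s['eef_rot'],s['force'])
im,c=snap('top','t9.png');im2,c=snap('scene','s9.png')
a=cv2.resize(im[185:245,205:285],(640,480),interpolation=cv2.INTER_CUBIC)[60:340]
b=cv2.resize(im2[165:265,205:325],(640,533),interpolation=cv2.INTER_CUBIC)[100:420]
cv2.imwrite('pics/t9b.png',np.vstack([a,b]))"
```

```text
[0.50308489 0.01843342 0.05799644] [-3.14113517e+00  1.81439476e-03  3.11551521e+00] [ 1.07338511  0.08137245 -3.08447715]
```

View pics/t9b.png

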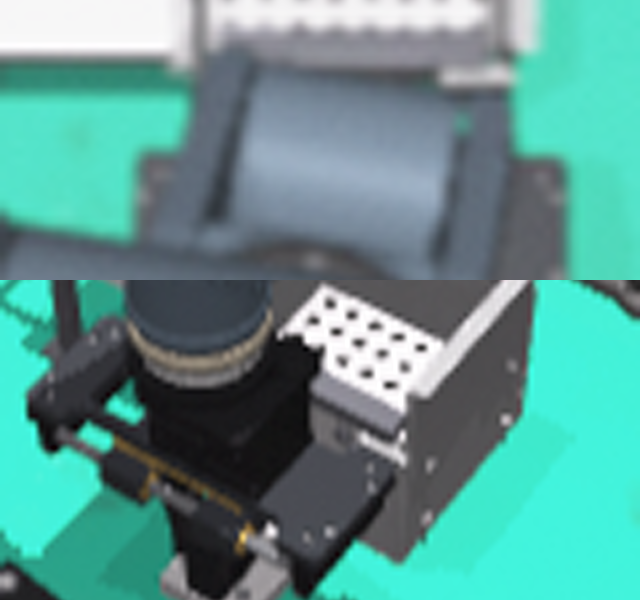

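Raising 1.5 mm removed the bench friction (x moved to 0.503, force about 0). The picture shows the plate flat in the slot mouth. I continue gently.

>>> servo_tool:
  commands:
    - [-4,0,0,0,0,0,-1]
    - [-4,0,0,0,0,0,-1]
    - [-4,0,0,0,0,0,-1]
    - [0,0,0,0,0,0,-1]
    - [0,0,0,0,0,0,-1]

```text
time_s: 19.97
ee_pos: [0.5148, 0.0183, 0.058]
eef_rot: [-3.141, 0.001, 3.115]
force: [-0.5, -0.5, -2.5]
width: 0.024
grasp_force: 35.0
```

>>> servo_tool:
  commands:
    - [-5,0,0,0,0,0,-1]
    - [-6,0,0,0,0,0,-1]
    - [-5,0,0,0,0,0,-1]
    - [0,0,0,0,0,0,-1]
    - [0,0,0,0,0,0,-1]

```text
time_s: 20.38
ee_pos: [0.5307, 0.0179, 0.0581]
eef_rot: [-3.141, 0.001, 3.116]
force: [-0.3, -0.5, -2.7]
width: 0.0238
grasp_force: 35.0
```

The 16 mm spacer goes in too, about 35 mm with no resistance. I withdraw it and park it left at y≈0.2, clear of the feet, which leaves the 22 mm route open.

>>> servo_tool:
  commands:
    - [8,0,0,0,0,0,-1]
    - [12,0,0,0,0,0,-1]
    - [12,0,0,0,0,0,-1]
    - [12,0,0,0,0,0,-1]
    - [10,0,0,0,0,0,-1]
    - [6,0,0,0,0,0,-1]
    - [0,0,0,0,0,0,-1]

```text
time_s: 20.97
ee_pos: [0.4673, 0.0201, 0.058]
eef_rot: [3.141, -0.004, 3.115]
force: [-0.1, -1.1, -3.3]
width: 0.0239
grasp_force: 35.0
```

>>> servo_tool:
  commands:
    - [0,14,0,0,0,0,-1]
    - [0,22,0,0,0,0,-1]
    - [0,26,0,0,0,0,-1]
    - [0,26,0,0,0,0,-1]
    - [0,26,0,0,0,0,-1]
    - [0,26,0,0,0,0,-1]
    - [0,26,0,0,0,0,-1]
    - [0,16,0.5,0,0,0,-1]

```text
time_s: 21.63
ee_pos: [0.4757, 0.204, 0.0578]
eef_rot: [3.141, 0.002, 3.117]
force: [-0.2, 0.2, -2.9]
width: 0.0236
grasp_force: 35.0
```

>>> servo_tool:
  commands:
    - [0,0,0.5,0,0,0,-1]
    - [0,0,0,0,0,0,-1]
    - [0,0,0,0,0,0,0.1]
    - [0,0,0,0,0,0,0.1]
    - [0,0,0,0,0,0,0.1]
    - [0,0,0,0,0,0,0.1]
    - [0,0,-20,0,0,0,0.1]
    - [0,0,-30,0,0,0,0.1]

```text
time_s: 22.3
ee_pos: [0.473, 0.2003, 0.1053]
eef_rot: [-3.14, -0.007, 3.114]
force: [-0.8, 1.0, 0.6]
width: 0.0469
grasp_force: 0.0
```

>>> servo_tool:
  commands:
    - [0,0,-35,0,0,0,0.2]
    - [0,0,-35,0,0,0,0.2]
    - [-4,-20,-30,0,0,0,0.2]
    - [-8,-32,0,0,0,0,0.2]
    - [-8,-32,0,0,0,0,0.2]
    - [-8,-32,0,0,0,0,0.2]
    - [-8,-32,0,0,0,0,0.2]
    - [-8,-32,0,0,0,0,0.2]

```text
time_s: 22.97
ee_pos: [0.5139, 0.0184, 0.2072]
eef_rot: [-3.141, -0.0, 3.115]
force: [0.4, -0.6, -0.4]
width: 0.0524
grasp_force: 0.0
```

>>> servo_tool:
  commands:
    - [-8,-32,0,0,0,0,0.2]
    - [-8,-32,0,0,0,0,0.2]
    - [-8,-32,0,0,0,0,0.2]
    - [-8,-32,0,0,0,0,0.2]
    - [-8,-32,0,0,0,0,0.2]
    - [-8,-32,0,0,0,0,0.2]
    - [-8,-32,0,0,0,0,0.2]
    - [-8,-32,0,0,0,0,0.2]

```text
time_s: 23.63
ee_pos: [0.5708, -0.2394, 0.2068]
eef_rot: [3.141, -0.001, 3.114]
force: [0.2, -0.2, -0.8]
width: 0.0527
grasp_force: 0.0
```

>>> servo_tool:
  commands:
    - [-8,-32,20,0,0,0,0.2]
    - [-8,-32,20,0,0,0,0.2]
    - [-8,-32,0,0,0,0,0.2]
    - [0,0,0,0,0,0,0.2]
    - [0,0,0,0,0,0,0.2]
    - [0,0,0,0,0,0,0.2]

```text
time_s: 24.13
ee_pos: [0.592, -0.3336, 0.1667]
eef_rot: [3.14, -0.001, 3.114]
force: [-0.2, 1.2, 0.8]
width: 0.0518
grasp_force: 0.0
```

```bash
python3 m4.py w10.png
```

```text
0.01 [[431.2, -578.2], [428.2, -589.6], [629.3, -483.5], [627.6, -502.1], [449.9, -601.6]]
0.016 [[433.0, -573.3], [430.0, -584.4], [627.1, -480.4], [625.5, -498.7], [451.4, -596.2]]
0.022 [[434.8, -568.4], [431.8, -579.3], [625.0, -477.4], [623.3, -495.2], [452.8, -590.8]]
0.01 [[392.9, -278.4], [391.6, -258.3], [405.8, -219.7], [502.0, -224.0], [499.5, -282.6]]
0.016 [[395.4, -279.5], [394.2, -259.7], [408.1, -221.9], [502.3, -226.1], [499.9, -283.5]]
0.022 [[398.0, -280.5], [396.8, -261.2], [410.4, -224.1], [502.7, -228.3], [500.3, -284.5]]
0.01 [[391.6, -349.3], [494.9, -333.6], [504.3, -394.9], [390.2, -412.5]]
0.016 [[394.2, -348.9], [495.4, -333.6], [504.7, -393.7], [392.8, -410.8]]
0.022 [[396.8, -348.5], [495.9, -333.5], [505.0, -392.4], [395.5, -409.2]]
[ 0.5922375  -0.33288473  0.16696193] [ 3.14045560e+00 -1.08361344e-03  3.11535562e+00] 0.0523561332707468 24.1833
```

>>> servo_tool:
  commands:
    - [0,0,0,0,0,-5.1,0.2]
    - [0,0,0,0,0,-5.1,0.2]
    - [31.4,-2.6,0,0,0,0,0.2]
    - [31.4,-2.6,0,0,0,0,0.2]
    - [31.4,-2.6,0,0,0,0,0.2]
    - [31.4,-2.6,0,0,0,0,0.2]
    - [31.4,-2.6,0,0,0,0,0.2]
    - [31.4,-2.6,0,0,0,0,0.2]

```text
time_s: 24.85
ee_pos: [0.408, -0.376, 0.1678]
eef_rot: [-3.141, 0.0, -2.987]
force: [-0.6, -0.2, -0.1]
width: 0.0526
grasp_force: 0.0
```

>>> servo_tool:
  commands:
    - [0,0,20,0,0,0,0.2]
    - [0,0,20,0,0,0,0.2]
    - [0,0,0,0,0,0,0.2]
    - [0,0,0,0,0,0,0.2]

```text
time_s: 25.18
ee_pos: [0.4088, -0.3761, 0.1271]
eef_rot: [3.14, -0.001, -2.989]
force: [0.3, 0.6, 0.5]
width: 0.0523
grasp_force: 0.0
```

```bash
python3 -c "
from h import *
move([.4086,-.377,.057],np.pi+np.radians(8.7))"
```

```text
shift tool mm [ 0.3 -1.  70.1] turn z deg 0.1 width 0.0523 t 25.1833
```

>>> servo_tool:
  commands:
    - [0,-1,25,0,0,0,0.2]
    - [0,0,25,0,0,0,0.2]
    - [0,0,20,0,0,0,0.2]
    - [0,0,0,0,0,0,-1]
    - [0,0,0,0,0,0,-1]
    - [0,0,0,0,0,0,-1]
    - [0,0,0,0,0,0,-1]
    - [0,0,0,0,0,0,-1]

```text
time_s: 25.85
ee_pos: [0.41, -0.3793, 0.0587]
eef_rot: [-3.139, 0.001, -2.989]
force: [-0.3, 0.5, 2.1]
width: 0.0265
grasp_force: 1.1
```

>>> servo_tool:
  commands:
    - [0,0,0,0,0,0,-1]
    - [0,0,0,0,0,0,-1]
    - [0,0,0,0,0,0,-1]
    - [0,0,-0.5,0,0,0,-1]
    - [0,0,0,0,0,0,-1]

```text
time_s: 26.27
ee_pos: [0.4096, -0.3787, 0.0585]
eef_rot: [-3.141, 0.001, -2.99]
force: [1.6, 2.3, 7.1]
width: 0.0239
grasp_force: 34.9
```

>>> servo_tool:
  commands:
    - [-15,0,0,0,0,0,-1]
    - [-24,0,0,0,0,0,-1]
    - [-24,0,0,0,0,0,-1]
    - [-24,0,0,0,0,0,-1]
    - [-24,0,0,0,0,0,-1]
    - [-24,0,0,0,0,0,-1]
    - [0,0,0,0,0,5.1,-1]
    - [0,0,0,0,0,5.1,-1]

```text
time_s: 26.93
ee_pos: [0.5451, -0.3593, 0.0586]
eef_rot: [-3.138, 0.003, 3.113]
force: [-0.5, -1.3, 4.8]
width: 0.0235
grasp_force: 35.0
```

>>> servo_tool:
  commands:
    - [0,16,0,0,0,0,-1]
    - [0,24,0,0,0,0,-1]
    - [0,24,0,0,0,0,-1]
    - [0,24,0,0,0,0,-1]
    - [0,24,0,0,0,0,-1]
    - [0,24,0,0,0,0,-1]
    - [0,24,0,0,0,0,-1]
    - [0,24,0,0,0,0,-1]

```text
time_s: 27.6
ee_pos: [0.5489, -0.1752, 0.0586]
eef_rot: [-3.138, 0.004, 3.116]
force: [-0.0, -3.4, 2.1]
width: 0.0238
grasp_force: 35.0
```

>>> servo_tool:
  commands:
    - [8,16,0,0,0,0,-1]
    - [18,8,0,0,0,0,-1]
    - [20,0,0,0,0,0,-1]
    - [20,0,0,0,0,0,-1]
    - [14,8,0,0,0,0,-1]
    - [2,16,0,0,0,0,-1]
    - [0,24,0,0,0,0,-1]
    - [0,24,0,0,0,0,-1]

```text
time_s: 28.27
ee_pos: [0.4698, -0.0778, 0.0585]
eef_rot: [-3.138, 0.005, 3.115]
force: [0.8, -4.6, 4.4]
width: 0.0236
grasp_force: 35.0
```

>>> servo_tool:
  commands:
    - [0,24,0,0,0,0,-1]
    - [0,24,0,0,0,0,-1]
    - [0,20,0,0,0,0,-1]
    - [0,0,0,0,0,0,-1]
    - [0,0,0,0,0,0,-1]

```text
time_s: 28.68
ee_pos: [0.4708, -0.0065, 0.0585]
eef_rot: [3.141, 0.003, 3.117]
force: [1.4, 4.2, 4.3]
width: 0.0239
grasp_force: 35.0
```

```bash
python3 -c "
from h import *
move([.465,.022,.0585],np.pi-np.radians(1.5)); s=arm.read_state(); print(s['ee_pos'],s['eef_rot'],s['force'],s['grasp_force'])"
```

```text
shift tool mm [ 6.5 28.3 -0. ] turn z deg 0.1 width 0.0239 t 28.6833
[ 0.47077094 -0.00648069  0.05847235] [3.14066105e+00 2.98940501e-03 3.11667184e+00] [1.40989531 4.2320039  4.29967712] 34.99998953193426
```

>>> servo_tool:
  commands:
    - [0,14,0,0,0,0,-1]
    - [0,14,0,0,0,0,-1]
    - [0,0,-0.7,0,0,0,-1]
    - [-5,0,0,0,0,0,-1]
    - [-5,0,0,0,0,0,-1]
    - [0,0,0,0,0,0,-1]
    - [0,0,0,0,0,0,-1]

```text
time_s: 29.27
ee_pos: [0.4744, 0.0204, 0.0584]
eef_rot: [3.139, -0.013, 3.116]
force: [-8.7, 3.0, 13.0]
width: 0.0238
grasp_force: 35.0
```

>>> servo_tool:
  commands:
    - [-4,0,0,0,0,0,-1]
    - [-4,0,0,0,0,0,-1]
    - [0,0,0,0,0,0,-1]
    - [0,0,0,0,0,0,-1]

```text
time_s: 29.6
ee_pos: [0.4825, 0.0199, 0.0584]
eef_rot: [3.14, -0.013, 3.116]
force: [-8.5, 1.1, 11.9]
width: 0.0236
grasp_force: 35.0
```

>>> servo_tool:
  commands:
    - [-3,0,0,0,0,0,-1]
    - [-3,0,0,0,0,0,-1]
    - [0,0,0,0,0,0,-1]
    - [0,0,0,0,0,0,-1]

```text
time_s: 29.93
ee_pos: [0.4878, 0.0197, 0.0583]
eef_rot: [3.14, -0.014, 3.116]
force: [-9.2, 1.0, 12.8]
width: 0.024
grasp_force: 35.0
```

>>> servo_tool:
  commands:
    - [0,0,-0.9,0,0,0,-1]
    - [0,0,0,0,0,0,-1]
    - [0,0,0,0,0,0,-1]

```text
time_s: 30.18
ee_pos: [0.4948, 0.0186, 0.0588]
eef_rot: [-3.142, 0.0, 3.115]
force: [-0.5, 0.5, -2.8]
width: 0.0243
grasp_force: 35.0
```

>>> servo_tool:
  commands:
    - [-3,0,0,0,0,0,-1]
    - [0,0,0,0,0,0,-1]
    - [0,0,0,0,0,0,-1]

```text
time_s: 30.43
ee_pos: [0.4981, 0.0188, 0.0589]
eef_rot: [-3.142, 0.0, 3.115]
force: [0.4, 0.1, -3.8]
width: 0.0237
grasp_force: 35.0
```

>>> servo_tool:
  commands:
    - [-4,0,0,0,0,0,-1]
    - [0,0,0,0,0,0,-1]
    - [0,0,0,0,0,0,-1]

```text
time_s: 30.68
ee_pos: [0.5021, 0.0189, 0.0591]
eef_rot: [-3.141, 0.001, 3.116]
force: [0.1, -0.0, -3.4]
width: 0.0236
grasp_force: 35.0
```

>>> servo_tool:
  commands:
    - [-4,0,0.2,0,0,0,-1]
    - [0,0,0,0,0,0,-1]
    - [0,0,0,0,0,0,-1]

```text
time_s: 30.93
ee_pos: [0.506, 0.0188, 0.059]
eef_rot: [-3.141, 0.001, 3.116]
force: [0.2, -0.4, -3.1]
width: 0.0235
grasp_force: 35.0
```

>>> servo_tool:
  commands:
    - [-4,0,0,0,0,0,-1]
    - [0,0,0,0,0,0,-1]
    - [0,0,0,0,0,0,-1]

```text
time_s: 31.18
ee_pos: [0.51, 0.0187, 0.059]
eef_rot: [-3.141, 0.001, 3.115]
force: [-0.2, 0.0, -3.4]
width: 0.0237
grasp_force: 35.0
```

>>> servo_tool:
  commands:
    - [-4,0,0,0,0,0,-1]
    - [-4,0,0,0,0,0,-1]
    - [-4,0,0,0,0,0,-1]
    - [-4,0,0,0,0,0,-1]
    - [-4,0,0,0,0,0,-1]
    - [0,0,0,0,0,0,-1]
    - [0,0,0,0,0,0,-1]

```text
time_s: 31.77
ee_pos: [0.5298, 0.0182, 0.0589]
eef_rot: [-3.142, 0.0, 3.115]
force: [0.0, 0.2, -3.1]
width: 0.0237
grasp_force: 35.0
```

```bash
python3 -c "
from h import *
im2,c=snap('scene','s11.png');im,c=snap('wrist','w11.png')
b=cv2.resize(im2[150:275,100:340],(768,400),interpolation=cv2.INTER_CUBIC)
cv2.imwrite('pics/s11b.png',np.vstack([b,cv2.resize(im,(768,576))[140:340]]))"
```

```text
(no output)
```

View pics/s11b.png

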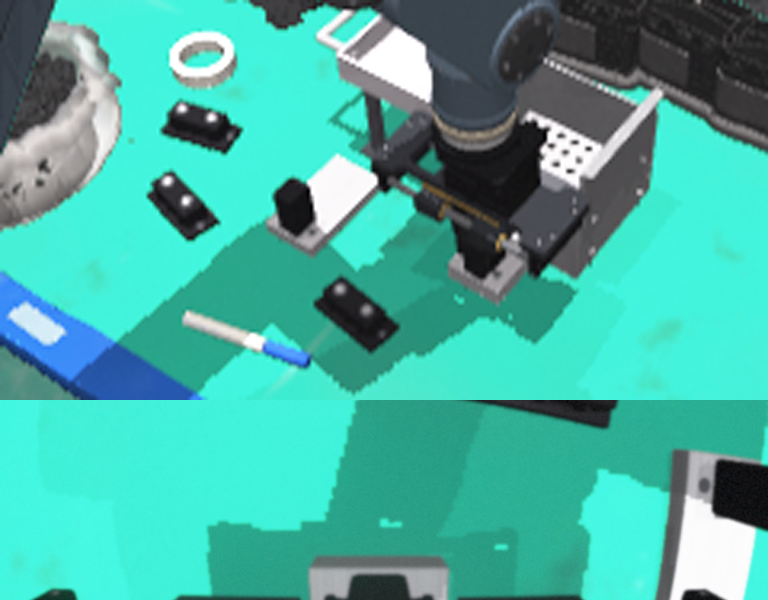

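Spacer 22 is in the slot with the post just ahead of the front, C is parked at left, and the feet are untouched. I set it down, release it, and check its depth and the feet from a second viewpoint.

>>> servo_tool:
  commands:
    - [0,0,0.6,0,0,0,-1]
    - [0,0,0.6,0,0,0,-1]
    - [0,0,0,0,0,0,-1]
    - [0,0,0,0,0,0,0.1]
    - [0,0,0,0,0,0,0.1]
    - [0,0,0,0,0,0,0.1]
    - [0,0,0,0,0,0,0.1]
    - [0,0,0,0,0,0,0.1]

```text
time_s: 32.53
ee_pos: [0.5296, 0.0182, 0.0577]
eef_rot: [-3.142, 0.0, 3.115]
force: [-0.2, -0.5, 0.2]
width: 0.0452
grasp_force: 0.0
```

>>> servo_tool:
  commands:
    - [0,0,-15,0,0,0,0.1]
    - [0,0,-30,0,0,0,0.1]
    - [0,0,-35,0,0,0,0.2]
    - [0,0,-35,0,0,0,0.2]
    - [0,0,-35,0,0,0,0.2]
    - [-10,15,-25,0,0,0,0.2]
    - [-10,15,0,0,0,0,0.2]
    - [0,0,0,0,0,0,0.2]

```text
time_s: 33.2
ee_pos: [0.5533, 0.0493, 0.2353]
eef_rot: [3.141, 0.008, 3.117]
force: [-0.4, -0.1, -0.4]
width: 0.0521
grasp_force: 0.0
```

>>> servo_tool:
  commands:
    - [0,0,0,0,0,0,0.2]
    - [0,0,0,0,0,0,0.2]

```text
time_s: 33.37
ee_pos: [0.549, 0.0476, 0.2318]
eef_rot: [-3.141, -0.003, 3.116]
force: [0.9, 1.3, -0.5]
width: 0.0521
grasp_force: 0.0
```

```bash
cat > m5.py <<'E'
from h import *
im,c=snap("wrist","w12.png"); i1,c1=load("w1.png")
E={"f1":((162.9,116.0),(183.7,118.3)),"f2":((304.7,117.0),(324.8,123.4)),"f3":((336.4,177.3),(356.0,173.4))}
hsv=cv2.cvtColor(im,cv2.COLOR_BGR2HSV)
for n,pr in E.items():
    Xs=[]
    for p in pr:
        q=proj(c,onz(c1,[p],.03,True)[0],True); x,y=int(round(q[0]))-7,int(round(q[1]))-7
        if x<0 or y<0 or x>497 or y>369: print(n,"out",q); continue
        w=np.clip(im[y:y+15,x:x+15].min(2).astype(float)-100,0,None); yy,xx=np.mgrid[y:y+15,x:x+15]
        if w.sum()<1: print(n,"dark",q); continue
        g=[(w*xx).sum()/w.sum(),(w*yy).sum()/w.sum()]
        X,e=tri((c1,p,True),(c,g,True)); print(n,np.round(q,1),np.round(g,1),np.round(X*1000,1),round(e*1000,1)); Xs.append(X)
    if len(Xs)==2: print(n,"mid",np.round(np.mean(Xs,0)*1000,1),"dir",round(np.degrees(np.arctan2(*(Xs[1]-Xs[0])[[1,0]])),1))
cv2.imwrite("pics/w12b.png",cv2.resize(im,(800,600))[:400])
s=arm.read_state();print(s["ee_pos"],s["eef_rot"])
E
python3 m5.py
```

```text
f1 [273.   73.1] [273.5  73.1] [423.7  75.4  31.2] 0.1
f1 [303.9  77.9] [304.4  77.8] [429.1 111.   31.5] 0.0
f1 mid [426.4  93.2  31.4] dir 81.4
f2 [445.2  89. ] [445.   89.1] [428.1 307.6  29.3] 0.0
f2 [463.5  98.6] [463.7  98.5] [437.3 341.1  30.8] 0.1
f2 mid [432.7 324.3  30.1] dir 74.6
f3 [472.5 163.1] [472.8 163.2] [527.4 365.   30.9] 0.1
f3 [488.7 158.9] [488.9 158.9] [520.1 400.3  30.8] 0.0
f3 mid [523.8 382.6  30.9] dir 101.7
[0.5489429  0.04740233 0.23153761] [-3.14153807 -0.00334992  3.11534698]
```

View pics/w12b.png

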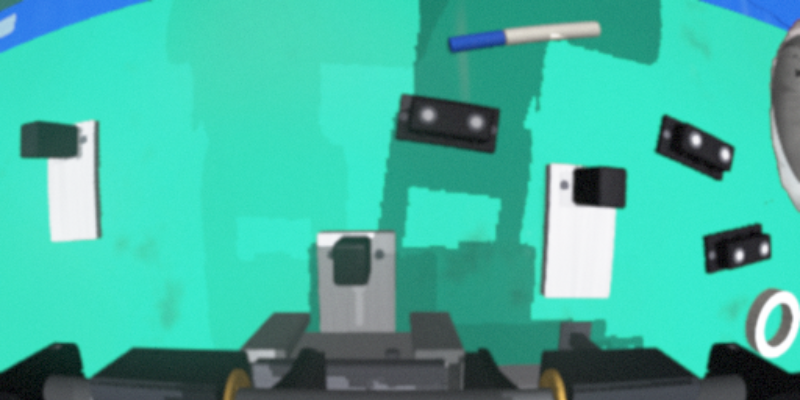

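Hole pairs triangulate to 30–31 mm height and match w1. Spacer 22's tail edge is at about (316..396,233). I'll check its depth and get the next move for f1.

```bash
python3 -c "
from h import *
im,c=load('w12.png')
print(np.round(onz(c,[[202,149],[253.5,149]],.022,True)*1000,1))
move([.4264,.0932,.16],np.radians(81.4))"
```

```text
[[510.5 -11.3  22. ]
 [512.7  50.4  22. ]]
shift tool mm [123.5  42.6  71.9] turn z deg -82.9 width 0.0522 t 33.4167
```

>>> servo_tool:
  commands:
    - [25,8.6,0,0,0,0,0.1]
    - [25,8.6,0,0,0,0,0.1]
    - [25,8.6,0,0,0,0,0.1]
    - [25,8.6,0,0,0,0,0.1]
    - [23.5,8.2,0,0,0,0,0.1]
    - [0,0,0,0,0,6.9,0.1]
    - [0,0,0,0,0,6.9,0.1]
    - [0,0,0,0,0,6.9,0.1]

```text
time_s: 34.08
ee_pos: [0.4265, 0.0932, 0.232]
eef_rot: [-3.141, -0.002, 2.748]
force: [-0.4, -0.2, -0.0]
width: 0.048
grasp_force: 0.0
```

>>> servo_tool:
  commands:
    - [0,0,10,0,0,6.9,0.1]
    - [0,0,10,0,0,6.9,0.1]
    - [0,0,10,0,0,6.9,0.1]
    - [0,0,10,0,0,6.9,0.1]
    - [0,0,10,0,0,6.9,0.1]
    - [0,0,10,0,0,6.9,0.1]
    - [0,0,10,0,0,6.9,0.1]
    - [0,0,10,0,0,6.9,0.1]

```text
time_s: 34.75
ee_pos: [0.4269, 0.0929, 0.1516]
eef_rot: [-3.139, -0.0, 1.784]
force: [0.5, -0.3, -0.2]
width: 0.0481
grasp_force: 0.0
```

>>> servo_tool:
  commands:
    - [0,0,10,0,0,6.9,0.1]
    - [0,0,10,0,0,6.9,0.1]
    - [0,0,10,0,0,6.9,0.1]
    - [0,0,0,0,0,0,0.1]
    - [0,0,0,0,0,0,0.1]

```text
time_s: 35.17
ee_pos: [0.4269, 0.0931, 0.122]
eef_rot: [-3.138, 0.0, 1.432]
force: [-0.5, -0.1, 0.5]
width: 0.0482
grasp_force: 0.0
```

```bash
python3 -c "
from h import *
move([.4264,.0932,.037],np.radians(81.4))"
```

```text
shift tool mm [ 0.1 -0.2 85. ] turn z deg 0.6 width 0.0482 t 35.1667
```

>>> servo_tool:
  commands:
    - [0,0,25,0,0,0,0.1]
    - [0,0,25,0,0,0,0.1]
    - [0,0,20,0,0,0,0.1]
    - [0,0,15,0,0,0,0.1]
    - [0,0,0,0,0,0,-1]
    - [0,0,0,0,0,0,-1]
    - [0,0,0,0,0,0,-1]
    - [0,0,0,0,0,0,-1]
  squeeze: 30

```text
time_s: 35.83
ee_pos: [0.4287, 0.0934, 0.0388]
eef_rot: [3.139, -0.0, 1.43]
force: [0.0, -0.6, 0.7]
width: 0.029
grasp_force: 0.0
```

>>> servo_tool:
  commands:
    - [0,0,0,0,0,0,-1]
    - [0,0,0,0,0,0,-1]
    - [0,0,0,0,0,0,-1]
    - [0,0,-15,0,0,0,-1]
    - [0,0,-15,0,0,0,-1]

```text
time_s: 36.25
ee_pos: [0.4274, 0.0935, 0.068]
eef_rot: [-3.14, 0.0, 1.43]
force: [0.0, 0.1, -1.0]
width: 0.0257
grasp_force: 30.0
```

>>> servo_tool:
  commands:
    - [0,0,-25,0,0,0,-1]
    - [0,0,-25,0,0,0,-1]
    - [0,0,-25,0,0,6.9,-1]
    - [0,0,-25,0,0,6.9,-1]
    - [0,0,-25,0,0,6.9,-1]
    - [0,0,-10,0,0,6.9,-1]
    - [0,0,0,0,0,6.9,-1]
    - [0,0,0,0,0,6.9,-1]

```text
time_s: 36.92
ee_pos: [0.4282, 0.0936, 0.2042]
eef_rot: [3.139, -0.002, 0.701]
force: [0.1, -0.4, -2.3]
width: 0.0255
grasp_force: 30.0
```

>>> servo_tool:
  commands:
    - [0,0,0,0,0,6.9,-1]
    - [0,0,0,0,0,6.9,-1]
    - [0,0,0,0,0,6.9,-1]
    - [0,0,0,0,0,6.9,-1]
    - [0,0,0,0,0,7,-1]
    - [0,0,0,0,0,7,-1]
    - [15,-8,0,0,0,0,-1]
    - [25,-13,0,0,0,0,-1]

```text
time_s: 37.58
ee_pos: [0.4652, 0.1134, 0.2027]
eef_rot: [3.141, 0.005, -0.02]
force: [-0.3, -0.2, 0.2]
width: 0.0257
grasp_force: 30.0
```

>>> servo_tool:
  commands:
    - [28,-14,0,0,0,0,-1]
    - [28,-14,0,0,0,0,-1]
    - [28,-14,0,0,0,0,-1]
    - [28,-14,0,0,0,0,-1]
    - [28,-14,0,0,0,0,-1]
    - [28,-14,0,0,0,0,-1]
    - [14,-8,0,0,0,0,-1]
    - [0,0,0,0,0,0,-1]

```text
time_s: 38.25
ee_pos: [0.655, 0.2037, 0.2026]
eef_rot: [-3.14, -0.004, -0.018]
force: [-0.1, -0.2, -0.6]
width: 0.0258
grasp_force: 30.0
```

```bash
python3 -c "
from h import *
move([.651,.200,.169],np.radians(-1.5)); s=arm.read_state(); print(s['ee_pos'],s['grasp_force'])"
```

```text
shift tool mm [-4.1  3.8 33.6] turn z deg 0.5 width 0.0258 t 38.25
[0.65504905 0.20373294 0.20257977] 29.990229606628418
```

>>> servo_tool:
  commands:
    - [-3,3,12,0,0,0,-1]
    - [0,0,12,0,0,0,-1]
    - [0,0,9,0,0,0,-1]
    - [0,0,0,0,0,0,-1]
    - [0,0,0,0,0,0,-1]

```text
time_s: 38.67
ee_pos: [0.6479, 0.199, 0.1688]
eef_rot: [3.141, 0.003, -0.019]
force: [-0.5, -0.2, 0.3]
width: 0.0258
grasp_force: 30.0
```

>>> servo_tool:
  commands:
    - [0,0,0,0,0,0,0.1]
    - [0,0,0,0,0,0,0.1]
    - [0,0,0,0,0,0,0.1]
    - [0,0,0,0,0,0,0.1]
    - [0,0,-15,0,0,0,0.1]
    - [0,0,-25,0,0,0,0.1]
    - [-27,-15,0,0,0,0,0.1]
    - [-27,-15,0,0,0,0,0.1]

```text
time_s: 39.33
ee_pos: [0.598, 0.23, 0.2121]
eef_rot: [-3.14, -0.006, -0.022]
force: [-0.9, 0.3, 0.7]
width: 0.0476
grasp_force: 0.0
```

>>> servo_tool:
  commands:
    - [-27,-15,0,0,0,0,0.1]
    - [-27,-15,0,0,0,0,0.1]
    - [-27,-15,0,0,0,0,0.1]
    - [-27,-15,0,0,0,0,0.1]
    - [-27,-15,0,0,0,0,0.1]
    - [-28,-16,0,0,0,0,0.1]
    - [0,0,0,0,0,-6.9,0.1]
    - [0,0,0,0,0,-6.9,0.1]

```text
time_s: 40.0
ee_pos: [0.4324, 0.3255, 0.2104]
eef_rot: [-3.141, -0.0, 0.231]
force: [0.3, -0.1, 0.4]
width: 0.0477
grasp_force: 0.0
```

>>> servo_tool:
  commands:
    - [0,0,12,0,0,-6.9,0.1]
    - [0,0,12,0,0,-6.9,0.1]
    - [0,0,12,0,0,-6.9,0.1]
    - [0,0,12,0,0,-6.9,0.1]
    - [0,0,12,0,0,-6.9,0.1]
    - [0,0,12,0,0,-6.9,0.1]
    - [0,0,12,0,0,-6.9,0.1]
    - [0,0,12,0,0,-6.9,0.1]

```text
time_s: 40.67
ee_pos: [0.4349, 0.3247, 0.1137]
eef_rot: [3.141, -0.001, 1.191]
force: [0.1, -0.0, 0.6]
width: 0.0481
grasp_force: 0.0
```

>>> servo_tool:
  commands:
    - [0,0,0,0,0,-6.9,0.1]
    - [0,0,0,0,0,0,0.1]
    - [0,0,0,0,0,0,0.1]

```text
time_s: 40.92
ee_pos: [0.4348, 0.3247, 0.1141]
eef_rot: [3.141, -0.001, 1.302]
force: [-0.4, 1.0, -0.5]
width: 0.0478
grasp_force: 0.0
```

```bash
python3 -c "
from h import *
im,c=snap('top','t13.png'); cv2.imwrite('pics/t13b.png',cv2.resize(im[150:270,100:380],(700,300),interpolation=cv2.INTER_CUBIC))
move([.4327,.3243,.038],np.radians(74.6))"
```

```text
shift tool mm [-1.1 -2.1 76.3] turn z deg 0.0 width 0.0479 t 40.9667
```

View pics/t13b.png

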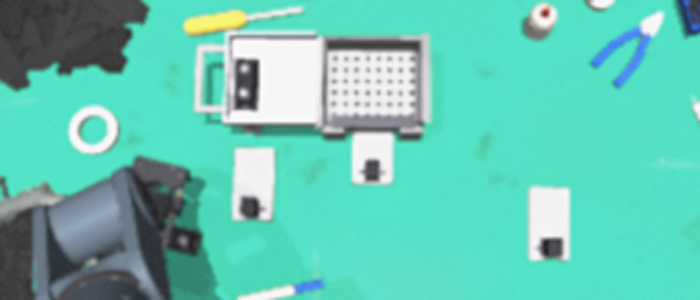

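Foot 1 lies in the tray at the far side (246,83), and spacers 22, 16 and 10 are all in place. Next is foot 2.

>>> servo_tool:
  commands:
    - [-1,-2,25,0,0,0,0.1]
    - [0,0,25,0,0,0,0.1]
    - [0,0,16,0,0,0,0.1]
    - [0,0,10,0,0,0,0.1]
    - [0,0,0,0,0,0,-1]
    - [0,0,0,0,0,0,-1]
    - [0,0,0,0,0,0,-1]
    - [0,0,0,0,0,0,-1]

```text
time_s: 41.63
ee_pos: [0.4331, 0.3244, 0.0389]
eef_rot: [3.14, -0.002, 1.305]
force: [0.8, -1.1, 0.7]
width: 0.0293
grasp_force: 0.9
```

>>> servo_tool:
  commands:
    - [0,0,0,0,0,0,-1]
    - [0,0,0,0,0,0,-1]
    - [0,0,0,0,0,0,-1]
    - [0,0,-15,0,0,0,-1]
    - [0,0,-25,0,0,0,-1]
    - [0,0,-25,0,0,0,-1]
    - [0,0,-25,0,0,0,-1]
    - [0,0,-25,0,0,6.9,-1]

```text
time_s: 42.3
ee_pos: [0.4315, 0.3237, 0.1536]
eef_rot: [-3.141, 0.001, 1.183]
force: [0.1, -1.0, -0.7]
width: 0.0252
grasp_force: 30.0
```

>>> servo_tool:
  commands:
    - [0,0,-25,0,0,6.9,-1]
    - [0,0,-25,0,0,6.9,-1]
    - [0,0,0,0,0,6.9,-1]
    - [0,0,0,0,0,6.9,-1]
    - [0,0,0,0,0,6.9,-1]
    - [0,0,0,0,0,6.9,-1]
    - [0,0,0,0,0,6.9,-1]
    - [0,0,0,0,0,6.9,-1]

```text
time_s: 42.97
ee_pos: [0.4316, 0.3237, 0.2026]
eef_rot: [3.141, 0.001, 0.216]
force: [0.2, 0.3, -0.5]
width: 0.0256
grasp_force: 30.0
```

>>> servo_tool:
  commands:
    - [0,0,0,0,0,6.9,-1]
    - [0,0,0,0,0,6.9,-1]
    - [0,0,0,0,0,0,-1]

```text
time_s: 43.22
ee_pos: [0.4316, 0.3237, 0.2025]
eef_rot: [3.141, 0.001, -0.021]
force: [-1.0, -0.3, -1.1]
width: 0.0256
grasp_force: 30.0
```

```bash
python3 -c "
from h import *
move([.650,.159,.169],np.radians(-1.5)); s=arm.read_state(); print(s['ee_pos'],s['grasp_force'])"
```

```text
shift tool mm [221.9 160.   33.4] turn z deg 0.3 width 0.0256 t 43.2167
[0.43161678 0.32372585 0.20254985] 29.998539090156555
```

>>> servo_tool:
  commands:
    - [16,12,0,0,0,0,-1]
    - [28,20,0,0,0,0,-1]
    - [30,22,0,0,0,0,-1]
    - [30,22,0,0,0,0,-1]
    - [30,22,0,0,0,0,-1]
    - [30,22,0,0,0,0,-1]
    - [30,22,0,0,0,0,-1]
    - [28,18,0,0,0,0,-1]

```text
time_s: 43.88
ee_pos: [0.6522, 0.1578, 0.2024]
eef_rot: [3.141, 0.001, -0.017]
force: [0.5, 0.9, -1.8]
width: 0.0257
grasp_force: 30.0
```

>>> servo_tool:
  commands:
    - [0,0,12,0,0,0,-1]
    - [0,0,12,0,0,0,-1]
    - [0,0,9,0,0,0,-1]
    - [0,0,0,0,0,0,-1]
    - [0,0,0,0,0,0,-1]

```text
time_s: 44.3
ee_pos: [0.649, 0.1608, 0.1684]
eef_rot: [3.141, 0.004, -0.017]
force: [-0.0, 0.0, -0.3]
width: 0.0256
grasp_force: 30.0
```

>>> servo_tool:
  commands:
    - [0,3,0,0,0,0,-1]
    - [0,0,0,0,0,0,-1]
    - [0,0,0,0,0,0,0.1]
    - [0,0,0,0,0,0,0.1]
    - [0,0,0,0,0,0,0.1]
    - [0,0,0,0,0,0,0.1]
    - [0,0,-15,0,0,0,0.1]
    - [0,0,-25,0,0,0,0.1]

```text
time_s: 44.97
ee_pos: [0.6488, 0.1565, 0.207]
eef_rot: [3.141, 0.007, -0.019]
force: [-0.2, -1.0, -0.3]
width: 0.0473
grasp_force: 0.0
```

>>> servo_tool:
  commands:
    - [-16,-28,0,0,0,0,0.1]
    - [-16,-28,0,0,0,0,0.1]
    - [-16,-28,0,0,0,0,0.1]
    - [-16,-28,0,0,0,0,0.1]
    - [-16,-28,0,0,0,0,0.1]
    - [-16,-28,0,0,0,0,0.1]
    - [-16,-28,0,0,0,0,0.1]
    - [-17,-27,0,0,0,0,0.1]

```text
time_s: 45.63
ee_pos: [0.5257, 0.3836, 0.21]
eef_rot: [-3.141, -0.001, -0.019]
force: [0.1, -0.3, 0.8]
width: 0.0478
grasp_force: 0.0
```

>>> servo_tool:
  commands:
    - [0,0,0,0,0,-6.9,0.1]
    - [0,0,0,0,0,-6.9,0.1]
    - [0,0,0,0,0,-6.9,0.1]
    - [0,0,0,0,0,-6.9,0.1]
    - [0,0,0,0,0,-6.9,0.1]
    - [0,0,0,0,0,-6.9,0.1]
    - [0,0,0,0,0,-6.9,0.1]
    - [0,0,10,0,0,-6.9,0.1]

```text
time_s: 46.3
ee_pos: [0.5277, 0.3829, 0.2019]
eef_rot: [3.139, -0.004, 0.95]
force: [0.8, -0.1, 0.4]
width: 0.0476
grasp_force: 0.0
```

>>> servo_tool:
  commands:
    - [0,0,12,0,0,-6.8,0.1]
    - [0,0,12,0,0,-6.8,0.1]
    - [0,0,12,0,0,-6.8,0.1]
    - [0,0,12,0,0,-6.8,0.1]
    - [0,0,12,0,0,-6.8,0.1]
    - [0,0,12,0,0,-6.8,0.1]
    - [0,0,12,0,0,-6.8,0.1]
    - [0,0,0,0,0,0,0.1]

```text
time_s: 46.97
ee_pos: [0.5248, 0.3814, 0.1134]
eef_rot: [-3.137, 0.001, 1.777]
force: [-1.0, 0.1, -0.8]
width: 0.0477
grasp_force: 0.0
```

>>> servo_tool:
  commands:
    - [0,0,0,0,0,0,0.1]
    - [0,0,0,0,0,0,0.1]

```text
time_s: 47.13
ee_pos: [0.5268, 0.3825, 0.1164]
eef_rot: [3.14, -0.0, 1.773]
force: [0.6, 0.4, 1.4]
width: 0.0476
grasp_force: 0.0
```

```bash
cat > top.py <<'E'
from h import *
im,c=snap("top"); k=(cv2.cvtColor(im,cv2.COLOR_BGR2HSV)[...,2]<75).astype(np.uint8)
for q in cv2.findContours(k,cv2.RETR_EXTERNAL,cv2.CHAIN_APPROX_NONE)[0]:
    if 40<cv2.contourArea(q)<900:
        r=cv2.minAreaRect(q); X=onz(c,[r[0]],.13)[0]
        if .55<X[0]<.75 and .05<X[1]<.25: print("tray dark",np.round(X[:2],3),np.round(r[1]),round(r[2]))
E
python3 top.py; python3 -c "
from h import *
move([.5238,.3826,.038],np.radians(101.7))"
```

```text
tray dark [0.646 0.197] [17.  7.] 90
shift tool mm [ 0.7 -3.3 78.7] turn z deg -0.1 width 0.048 t 47.1833
```

>>> servo_tool:
  commands:
    - [0,-3,25,0,0,0,0.1]
    - [0,0,25,0,0,0,0.1]
    - [0,0,18,0,0,0,0.1]
    - [0,0,10,0,0,0,0.1]
    - [0,0,0,0,0,0,-1]
    - [0,0,0,0,0,0,-1]
    - [0,0,0,0,0,0,-1]
    - [0,0,0,0,0,0,-1]

```text
time_s: 47.85
ee_pos: [0.5246, 0.3821, 0.0394]
eef_rot: [3.138, -0.001, 1.775]
force: [-0.3, 0.4, -0.3]
width: 0.0289
grasp_force: 0.0
```

>>> servo_tool:
  commands:
    - [0,0,0,0,0,0,-1]
    - [0,0,0,0,0,0,-1]
    - [0,0,0,0,0,0,-1]
    - [0,0,-15,0,0,0,-1]
    - [0,0,-25,0,0,0,-1]
    - [0,0,-25,0,0,0,-1]
    - [0,0,-25,0,0,0,-1]
    - [0,0,-25,0,0,-6.9,-1]

```text
time_s: 48.52
ee_pos: [0.5228, 0.3813, 0.1535]
eef_rot: [-3.14, 0.0, 1.897]
force: [0.8, 0.8, -0.3]
width: 0.026
grasp_force: 30.0
```

>>> servo_tool:
  commands:
    - [0,0,-25,0,0,-6.9,-1]
    - [0,0,-25,0,0,-6.9,-1]
    - [0,0,0,0,0,-6.9,-1]
    - [0,0,0,0,0,-6.9,-1]
    - [0,0,0,0,0,-6.9,-1]
    - [0,0,0,0,0,-6.9,-1]
    - [0,0,0,0,0,-6.9,-1]
    - [0,0,0,0,0,-6.9,-1]

```text
time_s: 49.18
ee_pos: [0.5228, 0.3813, 0.2025]
eef_rot: [-3.141, -0.001, 2.865]
force: [0.7, -1.0, -0.6]
width: 0.0256
grasp_force: 30.0
```

>>> servo_tool:
  commands:
    - [0,0,0,0,0,-6.9,-1]
    - [0,0,0,0,0,-6.9,-1]
    - [0,0,0,0,0,0,-1]

```text
time_s: 49.43
ee_pos: [0.5229, 0.3813, 0.2024]
eef_rot: [-3.141, -0.001, 3.102]
force: [-0.2, 1.3, -0.5]
width: 0.0254
grasp_force: 30.0
```

```bash
python3 -c "
from h import *
move([.649,.117,.170],np.radians(-1.5)); s=arm.read_state(); print(s['ee_pos'],s['grasp_force'])
im,c=snap('top');im2,c=snap('scene')
cv2.imwrite('pics/t14b.png',np.hstack([cv2.resize(im[150:220,140:280],(400,200),interpolation=cv2.INTER_CUBIC),cv2.resize(im2[120:260,180:320],(400,400),interpolation=cv2.INTER_CUBIC)[:200]]))"
```

```text
shift tool mm [-136.6 -259.1   32.4] turn z deg -0.8 width 0.0254 t 49.4333
[0.52288846 0.38132936 0.20243661] 29.99667763710022
```

View pics/t14b.png

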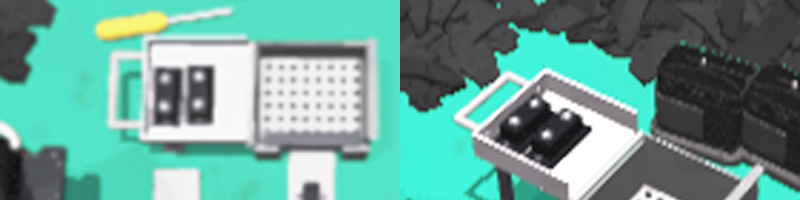

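Feet 1 and 2 lie flat side by side in the tray. The third goes nearest the hopper.

>>> servo_tool:
  commands:
    - [-8,-16,0,0,0,0,-1]
    - [-14,-26,0,0,0,0,-1]
    - [-16,-30,0,0,0,0,-1]
    - [-16,-30,0,0,0,0,-1]
    - [-16,-30,0,0,0,0,-1]
    - [-16,-30,0,0,0,0,-1]
    - [-16,-30,0,0,0,0,-1]
    - [-16,-30,0,0,0,0,-1]

```text
time_s: 50.2
ee_pos: [0.6323, 0.1533, 0.2027]
eef_rot: [3.142, -0.0, 3.097]
force: [0.6, 0.7, -0.6]
width: 0.0254
grasp_force: 30.0
```

>>> servo_tool:
  commands:
    - [-12,-24,0,0,0,0,-1]
    - [-6,-13,8,0,0,0,-1]
    - [0,0,12,0,0,0,-1]
    - [0,0,12,0,0,0,-1]
    - [0,0,0,0,0,0,-1]
    - [0,0,0,0,0,0,-1]

```text
time_s: 50.7
ee_pos: [0.6462, 0.119, 0.1687]
eef_rot: [3.141, -0.005, 3.101]
force: [0.5, -0.0, 0.1]
width: 0.0257
grasp_force: 30.0
```

>>> servo_tool:
  commands:
    - [0,-2,0,0,0,0,-1]
    - [0,0,0,0,0,0,-1]
    - [0,0,0,0,0,0,0]
    - [0,0,0,0,0,0,0]
    - [0,0,0,0,0,0,0]
    - [0,0,0,0,0,0,0]
    - [0,0,-15,0,0,0,-0.2]
    - [0,0,-25,0,0,0,-0.2]

```text
time_s: 51.37
ee_pos: [0.6462, 0.115, 0.2082]
eef_rot: [-3.141, -0.007, 3.099]
force: [-0.0, -0.1, -0.1]
width: 0.0372
grasp_force: 0.0
```

>>> servo_tool:
  commands:
    - [0,25,0,0,0,0,-0.2]
    - [0,25,0,0,0,0,-0.2]
    - [-2,25,0,0,0,0,-0.2]
    - [0,25,0,0,0,0,-0.2]
    - [0,25,0,0,0,0,-0.2]
    - [0,25,0,0,0,0,-0.2]
    - [0,0,0,0,0,0,-0.2]
    - [0,0,0,0,0,0,-0.2]

```text
time_s: 52.03
ee_pos: [0.6563, 0.2662, 0.2107]
eef_rot: [-3.141, 0.0, 3.102]
force: [-0.3, 0.3, -0.1]
width: 0.0343
grasp_force: 0.0
```

```bash
python3 -c "
from h import *
im,c=snap('top');im2,c2=snap('scene')
cv2.imwrite('pics/t15b.png',np.hstack([cv2.resize(im[150:220,140:280],(400,200),interpolation=cv2.INTER_CUBIC),cv2.resize(im2[120:260,180:320],(400,400),interpolation=cv2.INTER_CUBIC)[:200]]))
a,ca=load('w4.png');b,cb=load('w5.png');s=1.3045
for u,v in(((642,147),(540,426)),((637,238),(533,536))):
  for c,p,o in((ca,u,0),(cb,v,300)): print('bar outer@.13',np.round(onz(c,[[p[0]/s-.3,(p[1]-o)/s-.3]],.13,True)[0,:2],4))
move([.6526,.267,.132],np.pi-np.radians(1.5)); print(arm.read_state()['ee_pos'])
t=np.linspace(0,1.24,25); y=173*np.cos(t)-18*np.sin(t); z=173*np.sin(t)+18*np.cos(t)
print(np.round(np.diff(y),1).tolist()); print(np.round(np.diff(z),1).tolist())"
```

```text
bar outer@.13 [0.6064 0.2669]
bar outer@.13 [0.6045 0.2707]
bar outer@.13 [0.7017 0.2726]
bar outer@.13 [0.7039 0.2703]
shift tool mm [ 4.   2.7 78.7] turn z deg -0.9 width 0.0346 t 52.1333
[0.65651743 0.26419142 0.21066215]
[-1.2, -1.6, -2.1, -2.5, -3.0, -3.4, -3.8, -4.2, -4.6, -5.0, -5.4, -5.8, -6.1, -6.5, -6.8, -7.1, -7.3, -7.6, -7.8, -8.1, -8.2, -8.4, -8.6, -8.7]
[8.9, 8.8, 8.7, 8.6, 8.5, 8.3, 8.1, 7.9, 7.7, 7.4, 7.2, 6.9, 6.6, 6.3, 5.9, 5.6, 5.2, 4.8, 4.4, 4.0, 3.6, 3.1, 2.7, 2.2]
```

View pics/t15b.png

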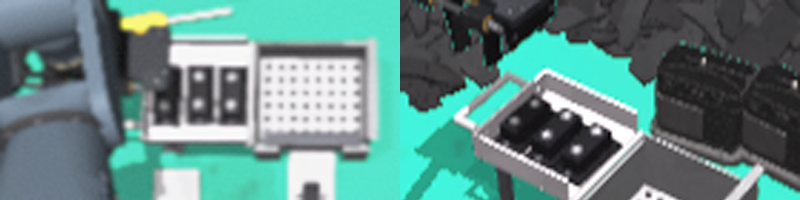

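All three feet lie flat in the tray. I lower onto the handle bar.

>>> servo_tool:
  commands:
    - [0,1,25,0,0,0,-0.2]
    - [0,0,25,0,0,0,-0.2]
    - [0,0,19,0,0,0,-0.2]
    - [0,0,9,0,0,0,-0.2]
    - [0,0,0,0,0,0,-0.2]
    - [0,0,0,0,0,0,-1]
    - [0,0,0,0,0,0,-1]
    - [0,0,0,0,0,0,-1]
  squeeze: 20

```text
time_s: 52.8
ee_pos: [0.6579, 0.2659, 0.1347]
eef_rot: [3.141, 0.003, 3.099]
force: [-0.1, 0.3, 0.9]
width: 0.0226
grasp_force: 0.0
```

>>> servo_tool:
  commands:
    - [0,0,0,0,0,0,-1]
    - [0,0,0,0,0,0,-1]
    - [0,0,0,0,0,0,-1]
    - [0,0,0,0,0,0,-1]
    - [0,0,0,0,0,0,-1]
    - [0,0,0,0,0,0,-1]

```text
time_s: 53.3
ee_pos: [0.6574, 0.2666, 0.134]
eef_rot: [3.14, 0.002, 3.1]
force: [0.0, 1.8, 5.6]
width: 0.009
grasp_force: 20.0
```

>>> servo_tool:
  commands:
    - [0,-1.2,-8.9,0,0,0,-1]
    - [0,-1.6,-8.8,0,0,0,-1]
    - [0,-2.1,-8.7,0,0,0,-1]
    - [0,-2.5,-8.6,0,0,0,-1]
    - [0,-3.0,-8.5,0,0,0,-1]
    - [0,-3.4,-8.3,0,0,0,-1]
    - [0,-3.8,-8.1,0,0,0,-1]
    - [0,-4.2,-7.9,0,0,0,-1]

```text
time_s: 53.97
ee_pos: [0.6568, 0.2463, 0.2008]
eef_rot: [3.137, 0.003, 3.1]
force: [2.1, 6.1, -0.5]
width: 0.009
grasp_force: 20.0
```

>>> servo_tool:
  commands:
    - [0,-4.6,-7.7,0,0,0,-1]
    - [0,-5.0,-7.4,0,0,0,-1]
    - [0,-5.4,-7.2,0,0,0,-1]
    - [0,-5.8,-6.9,0,0,0,-1]
    - [0,-6.1,-6.6,0,0,0,-1]
    - [0,-6.5,-6.3,0,0,0,-1]
    - [0,-6.8,-5.9,0,0,0,-1]
    - [0,-7.1,-5.6,0,0,0,-1]

```text
time_s: 54.63
ee_pos: [0.6558, 0.2004, 0.2566]
eef_rot: [3.133, 0.007, 3.1]
force: [3.1, 7.8, 6.8]
width: 0.0093
grasp_force: 20.0
```

>>> servo_tool:
  commands:
    - [0,-7.3,-5.2,0,0,0,-1]
    - [0,-7.6,-4.8,0,0,0,-1]
    - [0,-7.8,-4.4,0,0,0,-1]
    - [0,-8.1,-4.0,0,0,0,-1]
    - [0,-8.2,-3.6,0,0,0,-1]
    - [0,-8.4,-3.1,0,0,0,-1]
    - [0,-8.6,-2.7,0,0,0,-1]
    - [0,-8.7,-2.2,0,0,0,-1]

```text
time_s: 55.3
ee_pos: [0.6541, 0.1334, 0.2873]
eef_rot: [3.138, 0.01, 3.1]
force: [4.1, 4.2, 5.2]
width: 0.0092
grasp_force: 20.1
```

>>> servo_tool:
  commands:
    - [0,0,0,0,0,0,-1]
    - [0,0,0,0,0,0,-1]
    - [0,0,0,0,0,0,-1]
    - [0,0,0,0,0,0,-1]
    - [0,0,0,0,0,0,-1]
    - [0,0,0,0,0,0,-1]
    - [0,0,0,0,0,0,-1]
    - [0,0,0,0,0,0,-1]

```text
time_s: 55.97
ee_pos: [0.6541, 0.1327, 0.2873]
eef_rot: [3.14, 0.01, 3.1]
force: [3.5, 1.6, 8.3]
width: 0.0092
grasp_force: 20.1
```

```bash
python3 -c "
from h import *
im,c=snap('top');im2,c2=snap('scene')
cv2.imwrite('pics/t16b.png',np.hstack([cv2.resize(im[150:220,140:280],(400,200),interpolation=cv2.INTER_CUBIC),cv2.resize(im2[120:260,180:320],(400,400),interpolation=cv2.INTER_CUBIC)[:200]]))"
```

```text
(no output)
```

View pics/t16b.png

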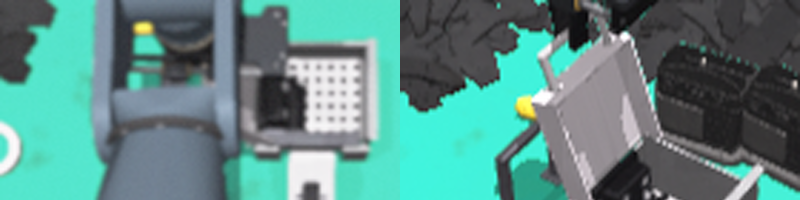

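The tray is fully tipped, its floor is empty, and the feet are in the hopper. I lower it along the same arc.

>>> servo_tool:
  commands:
    - [0,8.7,2.2,0,0,0,-1]
    - [0,8.6,2.7,0,0,0,-1]
    - [0,8.4,3.1,0,0,0,-1]
    - [0,8.2,3.6,0,0,0,-1]
    - [0,8.1,4.0,0,0,0,-1]
    - [0,7.8,4.4,0,0,0,-1]
    - [0,7.6,4.8,0,0,0,-1]
    - [0,7.3,5.2,0,0,0,-1]

```text
time_s: 56.73
ee_pos: [0.6556, 0.1979, 0.2555]
eef_rot: [3.14, 0.005, 3.1]
force: [2.8, 1.9, 4.5]
width: 0.0094
grasp_force: 20.0
```

>>> servo_tool:
  commands:
    - [0,7.1,5.6,0,0,0,-1]
    - [0,6.8,5.9,0,0,0,-1]
    - [0,6.5,6.3,0,0,0,-1]
    - [0,6.1,6.6,0,0,0,-1]
    - [0,5.8,6.9,0,0,0,-1]
    - [0,5.4,7.2,0,0,0,-1]
    - [0,5.0,7.4,0,0,0,-1]
    - [0,4.6,7.7,0,0,0,-1]

```text
time_s: 57.4
ee_pos: [0.6566, 0.245, 0.1999]
eef_rot: [3.141, 0.002, 3.1]
force: [3.9, 3.7, 1.3]
width: 0.0093
grasp_force: 20.0
```

>>> servo_tool:
  commands:
    - [0,4.2,7.9,0,0,0,-1]
    - [0,3.8,8.1,0,0,0,-1]
    - [0,3.4,8.3,0,0,0,-1]
    - [0,3.0,8.5,0,0,0,-1]
    - [0,2.5,8.6,0,0,0,-1]
    - [0,2.1,8.7,0,0,0,-1]
    - [0,1.6,8.8,0,0,0,-1]
    - [0,1.2,8.9,0,0,0,-1]

```text
time_s: 58.07
ee_pos: [0.6571, 0.2665, 0.1314]
eef_rot: [3.141, 0.001, 3.1]
force: [4.9, 2.9, -0.2]
width: 0.0093
grasp_force: 20.0
```

>>> servo_tool:
  commands:
    - [0,0,0,0,0,0,-1]
    - [0,0,0,0,0,0,-1]
    - [0,0,0,0,0,0,-0.2]
    - [0,0,0,0,0,0,-0.2]
    - [0,0,0,0,0,0,-0.2]
    - [0,0,0,0,0,0,-0.2]
    - [0,0,-15,0,0,0,-0.2]
    - [0,0,-30,0,0,0,-0.2]

```text
time_s: 58.73
ee_pos: [0.6529, 0.2646, 0.173]
eef_rot: [-3.138, -0.012, 3.099]
force: [0.2, 0.9, -0.1]
width: 0.0331
grasp_force: 0.0
```

>>> servo_tool:
  commands:
    - [0,0,-35,0,0,0,-0.2]
    - [0,0,-35,0,0,0,-0.2]
    - [0,30,0,0,0,0,-0.2]
    - [0,35,0,0,0,0,-0.2]
    - [0,35,0,0,0,0,-0.2]
    - [0,35,0,0,0,0,-0.2]
    - [0,0,0,0,0,0,-0.2]
    - [0,0,0,0,0,0,-0.2]

```text
time_s: 59.4
ee_pos: [0.6609, 0.4024, 0.2467]
eef_rot: [-3.14, -0.002, 3.103]
force: [0.2, -0.1, 0.1]
width: 0.0348
grasp_force: 0.0
```

```bash
cat > chk.py <<'E'
from h import *
im,c=snap("top","t20.png"); snap("scene","s20.png")
b=cv2.imread("pics/t13.png"); b0=cv2.imread("pics/top0.png")
V=lambda i:cv2.cvtColor(i,cv2.COLOR_BGR2HSV)[...,2]
def mean(i,x0,x1,y0,y1,z):
    P=np.array([proj(c,[x,y,z]) for x in(x0,x1) for y in(y0,y1)]); a=P.min(0).astype(int)+1;e=P.max(0).astype(int)
    w=V(i)[a[1]:e[1],a[0]:e[0]]; return round(w.mean()),round((w<75).mean(),2),[a.tolist(),e.tolist()]
for n,i in(("t0",b0),("now",im)):
    print(n,"tray",mean(i,.595,.705,.11,.21,.116),"sieve",mean(i,.61,.705,-.04,.08,.04))
g=[proj(c,[x,y,.13]) for x in(.61,.70) for y in(.265,)]; print("handle px",np.round(g,1).tolist())
d=cv2.absdiff(V(im),V(b0)); 
# hopper interior dark blobs
m=((V(im)<75)&(V(b0)>90)).astype(np.uint8)
for q in cv2.findContours(m,cv2.RETR_EXTERNAL,cv2.CHAIN_APPROX_NONE)[0]:
    if cv2.contourArea(q)>15:
        r=cv2.minAreaRect(q); X=onz(c,[r[0]],.05)[0]
        if .5<X[0]<.8 and -.12<X[1]<.3: print("dark",np.round(r[0]),np.round(r[1]),round(r[2]),np.round(X[:2],3),cv2.contourArea(q))
print(arm.read_state()["ee_pos"])
E
python3 chk.py; python3 fig.py
```

```text
t0 tray (246, np.float64(0.0), [[196, 169], [222, 198]]) sieve (219, np.float64(0.0), [[233, 173], [263, 197]])
now tray (246, np.float64(0.0), [[196, 169], [222, 198]]) sieve (161, np.float64(0.3), [[233, 173], [263, 197]])
handle px [[179.4, 193.7], [179.9, 169.4]]
dark [238. 184.] [16. 20.] 0 [0.66  0.057] 232.5
[0.6618005  0.39978877 0.24701173]
top [ 0.469 -0.227] [16. 29.] 5
top [0.554 0.016] [21. 16.] 90
scene [ 0.465 -0.231] [23. 38.] 40
scene [0.557 0.018] [18. 27.] 41
```

```bash
python3 - <<'E'
from h import *
c=arm.calibration("top")
for f in("top0","t13","t20"):
    im=cv2.imread(f"pics/{f}.png"); hsv=cv2.cvtColor(im,cv2.COLOR_BGR2HSV)
    w=((hsv[...,1]<70)&(hsv[...,2]>120)).astype(np.uint8); o=[]
    for q in cv2.findContours(w,cv2.RETR_EXTERNAL,cv2.CHAIN_APPROX_NONE)[0]:
        r=cv2.minAreaRect(q); X=onz(c,[r[0]],.016)[0]
        if 40<cv2.contourArea(q)<1200 and .36<X[0]<.82 and -.5<X[1]<.26: o.append((np.round(X[:2],3).tolist(),cv2.contourArea(q)))
    print(f,o)
# dark extents inside hopper, wrt scene and top
i0=cv2.imread("pics/scene0.png");i1=cv2.imread("pics/s20.png");cs=arm.calibration("scene")
V=lambda i:cv2.cvtColor(i,cv2.COLOR_BGR2HSV)[...,2].astype(int)
m=((V(i1)<60)&(V(i0)-V(i1)>25)).astype(np.uint8)
for q in cv2.findContours(m,cv2.RETR_EXTERNAL,cv2.CHAIN_APPROX_NONE)[0]:
    if cv2.contourArea(q)>30: print("scene dark",cv2.boundingRect(q),cv2.contourArea(q))
print("hopper rims px",[np.round(proj(cs,p)).tolist() for p in([.58,.088,.112],[.71,.088,.112],[.71,-.05,.115],[.58,-.05,.095])])
E
```

```text
top0 [([0.436, -0.246], 428.0), ([0.45, -0.372], 385.0), ([0.612, -0.332], 339.0), ([0.762, -0.428], 44.0), ([0.775, -0.258], 89.0)]
t13 [([0.448, -0.25], 377.0), ([0.516, 0.202], 366.0), ([0.554, 0.016], 315.5), ([0.762, -0.428], 44.0), ([0.774, -0.257], 92.5)]
t20 [([0.469, -0.227], 429.5), ([0.516, 0.202], 364.0), ([0.554, 0.016], 315.5), ([0.762, -0.428], 44.0), ([0.774, -0.257], 92.5)]
scene dark (138, 366, 12, 13) 34.5
scene dark (139, 337, 16, 31) 259.0
scene dark (298, 284, 14, 21) 161.0
scene dark (245, 220, 11, 17) 120.5
scene dark (186, 206, 12, 17) 129.0
scene dark (247, 173, 28, 29) 350.0
scene dark (0, 127, 28, 180) 4044.0
scene dark (174, 91, 25, 28) 162.0
scene dark (159, 91, 14, 22) 99.0
scene dark (149, 60, 35, 37) 575.5
scene dark (170, 6, 9, 31) 162.5
scene dark (0, 0, 155, 108) 4788.5
hopper rims px [[239.0, 194.0], [263.0, 169.0], [300.0, 185.0], [278.0, 217.0]]
```

Every check matches: the tray is empty and level, and the feet show only inside the hopper. Spacer 22 and the glue bottles have not moved. Spacers 10 and 16 lie flat away from the slot, and the robot is clear.

```bash
python3 -c "
from plant import arm
print(arm.sign_off())"
```

```text
the job is handed in; nothing more can be done
None
```

The job is handed in: all three spacers went under the gate, so the 22 mm one is left about 35 mm in; the 10 and 16 mm spacers lie flat away from the slot, and the three feet were tipped into the hopper and the tray lowered again (image checks show the tray empty and dark shapes only inside the hopper, though I did not count the feet there one by one).

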